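Take the dried plaques off the rack and file them in a tray

ROBOT

A 6-joint arm with a two-finger parallel gripper is mounted at the origin on the work surface. World frame = base frame: x ahead of the robot, y to its left, z up, the work surface at z = 0. Lengths are in m, angles in rad, forces in N, time in s.
With the tool pointing down it reaches from about 0.3 to 0.875 m from the base axis. Payload 6.4 kg.
Tool frame: the origin (TCP) lies on the centre line of the jaws, within the pads' length; the fingertips stand 14 mm ahead of it and the grasp point (between the pads) lies 5 mm behind it; z points along the fingers, y is the direction in which the jaws open and shut (so a half turn about z gives the same grasp; the last joint's range is limited). The gripper opens to 85 mm and grips with 20 to 120 N. Pads are 22 mm wide; open, the fingers measure 114 mm over their backs; the gripper's body (76 mm by 85 mm) begins 54 mm behind the grasp point. The pads swing forward as they close: fully open they stand 13 mm farther back than shut.
Start: joints at [-1.451, 0.181, 1.607, -0, 1.354, -0.206], TCP at [0.184, -0.545, 0.245] pointing down, gripper open.
Joint ranges: [-2.99, 2.99], [-0.89, 2.07], [0.3, 2.58], [-1.14, 4.28], [0, 2.63], [-3.12, 3.12]. Speed limits (rad/s): [2.57, 2.57, 3.01, 3.14, 3.14, 3.14].

INTERFACE

Orientations are given as a unit quaternion [w, x, y, z].
In Python, from bench import * gives the robot as it stands.
- The arm moves only by the tool servo_tool, never from a script. Its argument "plan" is a list that holds one entry, the list of rows, each a list of 5 numbers: the shift along the world's x, y, z in m, then the turn about the world's z in rad, then the gripper command: -1 is shut, 1 is fully open, values between are in proportion. In form: [[[tx, ty, tz, roll, claw], ...]]. A call has 1 to 8 rows; each row shifts and turns the commanded pose from where the row before left it; what a row does not reach is not made up. A row lasts 1/10 s, in which the tool goes at most 50 mm and 8.59 degrees, less where a joint would pass 70% of its speed; a pose out of reach is approached as far as the arm can. A call with a gripper value outside its range is refused whole. The fingers move at their own pace and stop on an object; the grip force is fixed at half the most. Time passes only in rows, so rows that do not move let the fingers close. It gives the time, the measured TCP pose, the force and the opening at its end, in the units of the state.
- get_obs(): the state, without advancing time (a new reading comes with each control period).
- camera(name): name is "side" or "top" or "wrist"; returns a dict with "img" (480x640x3 uint8, blue, green, red), "camera_matrix" (3x3 intrinsics, pixels), "rvec" (rotation vector, rad) and "tvec" (3), from world to camera coordinates, as OpenCV has them. Camera axes: x right, y down, z forward; pixel columns grow to the right and rows downward; lengths in m; the calibration is good to about 2 mm. The wrist camera is an equidistant fisheye: a pixel r from the principal point sees the ray r / f radians off the axis. A picture is of the moment at which its call begins. There is no depth.
- hand_in(): hands the job in, once; it reports no verdict.
Trained networks look in a picture, given as the dict that the camera call returned (one of the last four; its "shot" number tells which), for a name from the list of things; names that differ only in an ending like _2 or _b are one class to them, and where a whole thing is asked for, a point or a joint stands for the part that bears it (a point fixed in the world has none). Each returns a list of dicts, best first, with "conf" (0 to 1); they miss things now and then, are a little off and sometimes report something else, mostly with a low value. They report only what shows in the picture. A call takes as long as a camera call. They do not tell look-alikes from the thing itself.
- trace(picture, thing): "mask" (480x640 bool, what is visible of it) and "rect" ([left, top, right, bottom] as shares, 0 to 1, of the picture: columns of its width, rows of its height, round what is visible of it).
- pinpoint(picture, thing): "centre" ([row, column] as shares, 0 to 1, of the picture: columns of its width, rows of its height: a listed point, or the origin of a listed thing).
The state is a dict: "time_s": time; "q": joint angles; "dq": joint speeds; "joint_efforts": joint torques, N m; "eef_pos": TCP position; "eef_rot": TCP orientation; "wrist_force": force on the tool from outside, world axes, zero at the start; "torque": the same for the moment, N m; "opening": opening from 0.0 (shut) to 1.0 (fully open).
Only numpy, scipy, OpenCV 4.12 (cv2) and the standard library are available. Lean on these libraries where they do the work, as an engineer would, in place of code of your own. Each camera call takes 0.05 s, during which the arm holds its last target.

TASK

The charred plaques on the drying rack are ready. First push the blower's yellow air slide fully shut, to its stop at the red mark; then lift the top tray off the pile and set it down in the middle of the cork mat; then unhook every plaque from its peg and stand it upright in a slot of that tray, one to a slot. Leave the other trays stacked on their board, the air shut and the brush and jar where they are.

Things in the scene. Friction and masses are not known exactly. Their poses are not given: they have to be found in the camera images.
- air_slide (a joint): Yellow grip block on the grey blower box in front of the drying rack; it slides along the rack's y in a track on the box's top. Value in m: 0 = air fully open (green mark, rack's -y end), 0.07 = fully shut at its end stop (red mark, rack's +y end). About 2 N friction; stays where left.
- air_grip (a point): Centre of the yellow grip block, 24 (x) x 36 (y) x 32 mm high, 79 mm above the table (block top 95 mm, box top 60 mm). Its frame is the rack's: the block moves along y.
- rack: Fixed drying rack, z up, origin on the table under its bar, -x side facing the robot. Bar along y, 450 mm long, top 169 mm above the table, face at x = -4 mm, with posts at both ends. Below it an air plenum 30 mm high (x -90 to 40 mm), in front the grey blower box, 120 x 170 x 60 mm, centred at x = -230 mm.
- pegs (a point): Middle of the row of four steel pegs (7 mm thick, at y = -150, -50, 50, 150 mm, axes 165 mm above the table), frame as the rack's. Each starts at the bar (this point's x), runs 55 mm straight to -x, then its tip turns up 45 degrees, ending 72 mm out, 14 mm higher than the peg's upper side. A plaque must be lifted 15 to 24 mm, then drawn 50 mm or more to -x.
- mat_top (a point): Centre of the upper face of a fixed cork mat, 210 (its x) x 270 (its y) x 4 mm thick.
- stand_top (a point): Centre of the upper face of a fixed dark wooden board, 220 x 135 x 12 mm, on which the pile of three trays stands.
- tray_c (a point): Top tray of the pile: wooden, 188 (its x) x 102 (its y) x 76 mm high, 0.35 kg; its centre, 38 mm above its underside, z up. Four slots for plaques at x = -78, -26, 26, 78 mm, each 20 mm wide in x and 90 mm long in y, formed by blocks along the long walls; floor 8 mm above the underside. Trays nest 4 mm into one another (72 mm per tray).
- tray_handle (a point): Middle of the top edge of the top tray's handle: a dark wall 12 mm thick (x) across the tray's middle along y, 63 mm high, its top 71 mm above the tray's underside (5 mm below the rim). Can be pinched from above; free on both sides in x over |y| under 27 mm.
- spare1_c (a point): Bottom tray of the pile, same make and size as the top tray; its centre.
- spare2_c (a point): Middle tray of the pile, same make and size as the top tray; its centre.
- plaque1_c (a point): Centre of a charred wooden plaque, 12 mm thick (x), 80 mm wide (y), 140 mm high (z), 0.07 kg; may be absent. It hangs upright on a peg, its middle about 35 mm in front of the bar, by a rectangular hole 28 mm wide (y), 32 mm high, whose upper edge is 40 mm below the top edge of the plaque. Nothing else holds it.
- plaque2_c (a point): Centre of a charred wooden plaque, 12 mm thick (x), 80 mm wide (y), 140 mm high (z), 0.07 kg; may be absent. It hangs upright on a peg, its middle about 35 mm in front of the bar, by a rectangular hole 28 mm wide (y), 32 mm high, whose upper edge is 40 mm below the top edge of the plaque. Nothing else holds it.
- plaque3_c (a point): Centre of a charred wooden plaque, 12 mm thick (x), 80 mm wide (y), 140 mm high (z), 0.07 kg; may be absent. It hangs upright on a peg, its middle about 35 mm in front of the bar, by a rectangular hole 28 mm wide (y), 32 mm high, whose upper edge is 40 mm below the top edge of the plaque. Nothing else holds it.
- plaque4_c (a point): Centre of a charred wooden plaque, 12 mm thick (x), 80 mm wide (y), 140 mm high (z), 0.07 kg; may be absent. It hangs upright on a peg, its middle about 35 mm in front of the bar, by a rectangular hole 28 mm wide (y), 32 mm high, whose upper edge is 40 mm below the top edge of the plaque. Nothing else holds it.
- brush_c (a point): Bystander: wooden scrubbing brush, 60 x 110 x 40 mm; its centre.
- jar_c (a point): Bystander: amber glass jar, 64 mm across, 90 mm high; its centre.
Mind the look-alikes: they are no part of the job. Leave any blue or white look-alike of the part that bears plaque3_c alone.

How it is judged:
By the outcome, as a careful person would: the job done as asked, in the order asked, and still so for the second after the job is handed in, with the robot touching nothing.
Of plaque1, plaque2, plaque3, plaque4 only 3 to 4 are there at a start; the rules pass over those that are not, and their reading is None.
At some moment in a run one of tray may be knocked a few centimetres aside while the robot is not near it.
It also fails if it takes over 200 s, if anything falls off the work surface, if the arm or the gripper's body presses on something with over 40 N, if the wrist force passes 120 N, or if a joint passes its speed limit or range.

## Working session

There is one attempt and no reset: what is moved stays moved. The work goes in short steps, Python scripts to look and compute and a tool call to move; the robot and the scene stay as the last step left them, time stands still between calls to the robot, and variables do not carry over. Pictures are saved under pics/ and viewed, and the job is handed in when it is done.

Besides the shell and the picture viewer there is one more tool, called after "Call:" in YAML: its name, and indented under it one key for each argument. servo_tool: Moves the arm, as the interface text tells. Its arguments: {"type":"object","properties":{"plan":{"type":"array"}},"required":["plan"]}

```bash
mkdir -p pics; ls
cat > h.py <<'E'
from bench import *
import numpy as np, cv2
def save(p,n): cv2.imwrite('pics/'+n+'.png',p['img'])
def ray(p,u,v):
    K=p['camera_matrix'];R,_=cv2.Rodrigues(np.array(p['rvec'],float));t=np.array(p['tvec'],float).reshape(3)
    K=np.array(K)
    d=np.linalg.inv(K)@np.array([u,v,1.0]); d=R.T@d; o=-R.T@t
    return o,d/np.linalg.norm(d)
def onz(p,u,v,z):
    o,d=ray(p,u,v); s=(z-o[2])/d[2]; return o+s*d
def pin(p,name):
    return [(round(r['conf'],2),round(r['centre'][1]*640,1),round(r['centre'][0]*480,1)) for r in pinpoint(p,name)]
def tri(p1,a,p2,b):
    o1,d1=ray(p1,*a);o2,d2=ray(p2,*b)
    A=np.stack([d1,-d2],1);s=np.linalg.lstsq(A,o2-o1,rcond=None)[0]
    x1=o1+s[0]*d1;x2=o2+s[1]*d2
    return (x1+x2)/2,np.linalg.norm(x1-x2)
def proj(p,X):
    q,_=cv2.projectPoints(np.array(X,float).reshape(-1,3),np.array(p['rvec'],float),np.array(p['tvec'],float),np.array(p['camera_matrix'],float),None); return q.reshape(-1,2)
E
python3 - <<'E'
from h import *
o=get_obs();print({k:np.round(v,3).tolist() for k,v in o.items()})
a=camera('side');b=camera('top');save(a,'s0');save(b,'t0')
w=camera('wrist');save(w,'w0')
names=['air_grip','rack','pegs','mat_top','stand_top','tray_c','tray_handle','spare1_c','spare2_c','plaque1_c','plaque2_c','plaque3_c','plaque4_c','brush_c','jar_c']
for n in names: print(n,'side',pin(a,n),'top',pin(b,n))
E
```

```text
pics
{'time_s': 0.0, 'q': [-1.451, 0.182, 1.608, 0.0, 1.354, -0.206], 'dq': [0.001, 0.002, 0.001, 0.001, 0.0, 0.001], 'joint_efforts': [-0.0, -44.487, -35.134, -0.0, 0.009, 0.0], 'eef_pos': [0.184, -0.544, 0.244], 'eef_rot': [-0.001, 0.987, 0.162, 0.0], 'wrist_force': [-0.436, -0.751, 0.584], 'torque': [0.029, 0.018, 0.021], 'opening': 0.996}
air_grip side [(0.69, 391.2, 263.5)] top [(0.44, 326.3, 290.6), (0.33, 352.2, 218.9)]
rack side [(0.68, 286.7, 270.6)] top [(0.73, 331.5, 215.0)]
pegs side [(0.63, 289.5, 225.0), (0.48, 314.3, 184.3), (0.27, 390.4, 260.5)] top [(0.64, 327.2, 203.0)]
mat_top side [(0.58, 383.4, 397.7)] top [(0.8, 233.8, 289.5), (0.51, 348.3, 221.9)]
stand_top side [] top [(0.63, 272.0, 213.8)]
tray_c side [(0.59, 417.2, 145.7)] top []
tray_handle side [(0.79, 422.9, 141.1)] top [(0.65, 427.8, 298.8)]
spare1_c side [] top []
spare2_c side [(0.25, 251.7, 448.6)] top []
plaque1_c side [(0.55, 288.5, 293.3)] top [(0.91, 271.3, 214.5)]
plaque2_c side [(0.8, 312.6, 216.9), (0.33, 418.4, 148.5)] top [(0.79, 349.4, 220.1)]
plaque3_c side [(0.91, 251.1, 199.6), (0.61, 278.9, 163.3), (0.21, 419.0, 147.3)] top [(0.94, 382.0, 170.5), (0.76, 435.9, 184.5), (0.56, 383.7, 218.2)]
plaque4_c side [] top []
brush_c side [(0.8, 333.8, 150.6)] top [(0.8, 468.0, 232.2)]
jar_c side [(0.55, 249.7, 449.9), (0.49, 309.0, 217.8)] top [(0.78, 182.8, 216.5)]
```

View pics/s0.png

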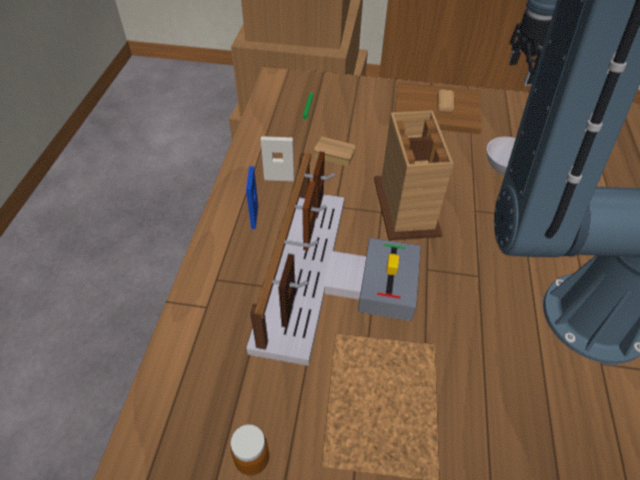

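View pics/t0.png

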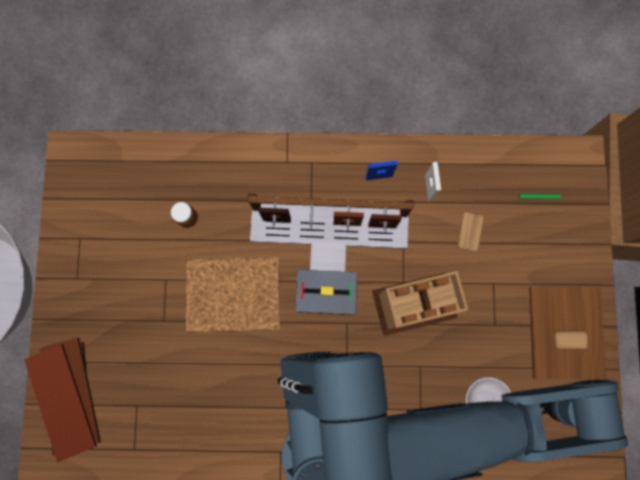

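View pics/w0.png

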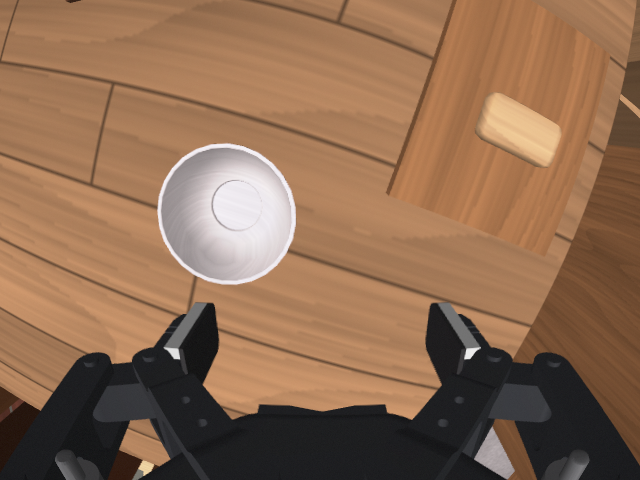

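The side view shows three dark plaques on pegs, near (288,290), (310,215) and (320,185). The third peg from the -y end, at (300,243), is empty. The blue plaque (252,198) and the white one (278,160) stand on the table and are look-alikes. I'll enlarge the top view to measure.

Run:
```python
from h import *
b=camera('top');a=camera('side')
print(b['camera_matrix'],b['tvec'],b['rvec'])
im=b['img']
c=cv2.resize(im[180:340,170:480],None,fx=2.58,fy=2.58,interpolation=cv2.INTER_CUBIC);cv2.imwrite('pics/t1.png',c)
c=cv2.resize(a['img'][90:370,230:480],None,fx=2.14,fy=2.14,interpolation=cv2.INTER_CUBIC);cv2.imwrite('pics/s1.png',c)
for n in ['rack','mat_top','tray_c','air_grip','stand_top','plaque1_c','brush_c','jar_c']:
  for nm,p in (('top',b),('side',a)):
    try: r=trace(p,n)
    except Exception as e: print(n,e);continue
    for q in r[:4]:
        m=q['mask'].astype(np.uint8)
        cs,_=cv2.findContours(m,0,2)
        if not cs: continue
        cc=max(cs,key=cv2.contourArea)
        print(n,nm,round(q['conf'],2),m.sum(),[np.round(t,1) for t in cv2.minAreaRect(cc)])
# brown mat by color & pixel->world
for z in (0.004,):
  for uv in [(186,260),(279,257),(281,330),(187,332)]: print(uv,onz(b,*uv,z).round(3))
print('box',[onz(b,*uv,.06).round(3).tolist() for uv in [(297,271),(356,271),(357,313),(296,313)]])
```

```text
[[621.11404913   0.         318.83613161]
 [  0.         621.11404913 235.94172757]
 [  0.           0.           1.        ]] [0.0047348  0.61409301 1.74290951] [ 2.14413517 -2.11965     0.16117283]
rack top 0.8 9605 [array([327.5, 254.8]), array([165.3, 117.9]), np.float64(2.2)]
rack side 0.87 14820 [array([343.7, 273.8]), array([156.1, 210.7]), np.float64(17.9)]
mat_top top 0.98 6704 [array([231.5, 294. ]), array([74., 93.]), np.float64(90.0)]
mat_top top 0.16 9792 [array([326. , 255.1]), array([164.4, 117.7]), np.float64(3.3)]
mat_top side 0.73 14787 [array([385.5, 407. ]), array([118. , 137.5]), np.float64(5.4)]
mat_top side 0.18 15356 [array([343.8, 274. ]), array([157.5, 210.7]), np.float64(18.0)]
tray_c side 0.57 716 [array([333.8, 150. ]), array([37.9, 21.8]), np.float64(15.3)]
tray_c side 0.44 910 [array([286.5, 288.5]), array([73., 17.]), np.float64(90.0)]
air_grip top 0.66 116 [array([326. , 290.5]), array([ 9., 12.]), np.float64(90.0)]
air_grip side 0.8 207 [array([392.5, 263.5]), array([19., 11.]), np.float64(90.0)]
stand_top top 0.83 511 [array([414.2, 304.2]), array([
[... 485 characters left out ...]
ray([404.7, 184.2]), array([83.5, 47. ]), np.float64(39.5)]
brush_c top 0.85 791 [array([470.5, 231.2]), array([22. , 37.9]), np.float64(10.9)]
brush_c side 0.58 754 [array([333.9, 149.6]), array([38.9, 22.7]), np.float64(17.1)]
jar_c top 0.91 479 [array([183.5, 214.5]), array([26.9, 21.2]), np.float64(45.0)]
jar_c side 0.74 14718 [array([344. , 273.6]), array([156.2, 209.1]), np.float64(17.7)]
jar_c side 0.64 1491 [array([248.8, 449.4]), array([49.3, 36.7]), np.float64(71.6)]
(186, 260) [0.545 0.403 0.004]
(279, 257) [0.557 0.129 0.004]
(281, 330) [0.345 0.118 0.004]
(187, 332) [0.336 0.39  0.004]
box [[0.511, 0.073, 0.06], [0.513, -0.095, 0.06], [0.394, -0.098, 0.06], [0.392, 0.073, 0.06]]
```

View pics/t1.png

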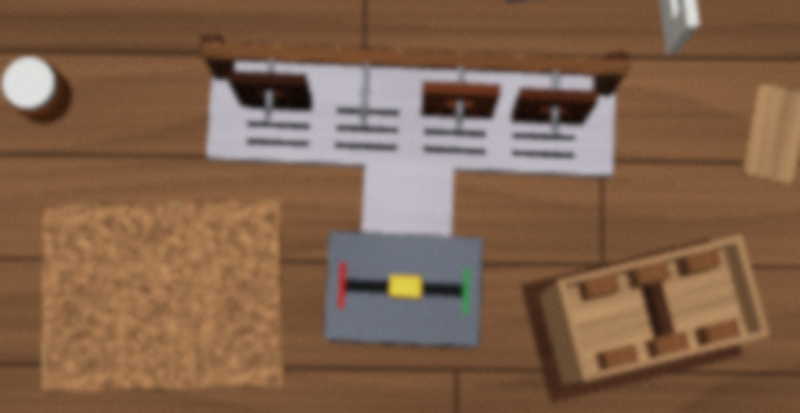

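View pics/s1.png

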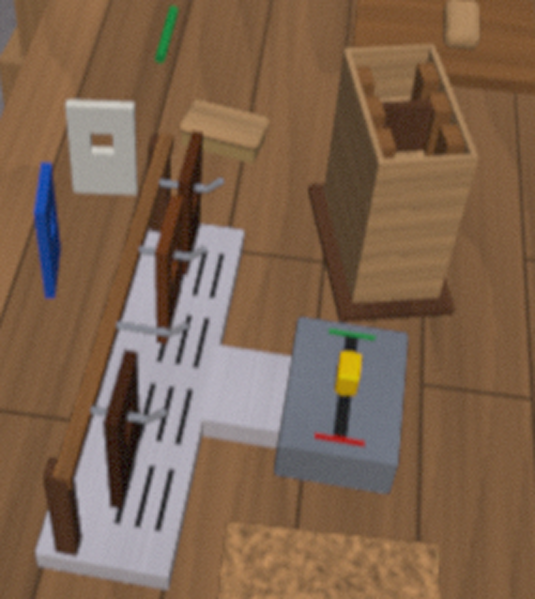

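```bash
cat > fit.py <<'E'
from h import *
from scipy.optimize import least_squares
def fit(obs,x0):
    # obs: list of (pic, [(u,v,X,Y,Z local)...]); solves x,y,yaw (z on table)
    def f(s):
        c,n=np.cos(s[2]),np.sin(s[2]);r=[]
        for p,L in obs:
            L=np.array(L,float);W=np.stack([s[0]+c*L[:,2]-n*L[:,3],s[1]+n*L[:,2]+c*L[:,3],L[:,4]],1)
            r.append((proj(p,W)-L[:,:2]).ravel())
        return np.concatenate(r)
    s=least_squares(f,x0,loss='soft_l1');return s.x,f(s.x)
def cr(pts,f,u0,v0): return [((u+.5)/f-.5+u0,(v+.5)/f-.5+v0,*r) for (u,v,*r) in pts]
E
python3 - <<'E'
from fit import *
b=camera('top');a=camera('side')
T=cr([(330,233,-.17,.085,.06),(482,238,-.17,-.085,.06),(478,347,-.29,-.085,.06),(326,340,-.29,.085,.06)],2.58,170,180)
S=cr([(302,319,-.17,-.085,.06),(408,332,-.29,-.085,.06),(392,468,-.29,.085,.06),(277,452,-.17,.085,.06)],2.14,230,90)
s,r=fit([(b,T),(a,S)],[.68,-.01,0]);print('rack',s.round(4),r.round(1))
c,n=np.cos(s[2]),np.sin(s[2]);R=np.array([[c,-n],[n,c]])
for y in (-.15,-.05,.05,.15):
  P=R@[-.039,y]+s[:2]; print('peg',y,P.round(3))
for y in (-.225,.225): print('barend',proj(b,[*(R@[0,y]+s[:2]),.169]).round(1),proj(a,[*(R@[0,y]+s[:2]),.169]).round(1))
for k,(p,q) in {'top':(b,(326,290.5)),'side':(a,(392.5,263.5))}.items():
  X=onz(p,*q,.085)
  print('grip',k,X.round(3),(R.T@(X[:2]-s[:2])).round(3))
print('shut end pts',(R@[-.23,.035]+s[:2]).round(3),(R@[-.23,-.035]+s[:2]).round(3))
Tm=cr([(42,208,.105,.135,.004),(280,200,.105,-.135,.004),(283,385,-.105,-.135,.004),(40,388,-.105,.135,.004)],2.58,170,180)
Sm=[(335,337,.105,-.135,.004),(435,344,-.105,-.135,.004),(438,474,-.105,.135,.004),(327,466,.105,.135,.004)]
s,r=fit([(b,Tm),(a,Sm)],[.45,.26,0]);print('mat',s.round(4),r.round(1))
# tray rim: z = 12+72*2+76=232mm; crop corners
Z=.232;hx,hy=.094,.051
Tt=cr([(553,289,-hx,hy,Z),(740,236,hx,hy,Z),(768,332,hx,-hy,Z),(582,384,-hx,-hy,Z)],2.58,170,180)
St=cr([(346,48,hx,hy,Z),(432,46,hx,-hy,Z),(474,155,-hx,-hy,Z),(384,162,-hx,hy,Z)],2.14,230,90)
s,r=fit([(b,Tt),(a,St)],[.43,-.27,-1.35]);print('tray',s.round(4),r.round(1))
E
```

```text
rack [ 0.6841 -0.0171 -0.0356] [-1.  -1.3 -0.2 -0.5 -0.3 -0.2 -1.8 -0.4 -1.  -1.5  1.3  0.5  3.8 -0.7
  0.6 -2.9]
peg -0.15 [ 0.64  -0.166]
peg -0.05 [ 0.643 -0.066]
peg 0.05 [0.647 0.034]
peg 0.15 [0.65  0.134]
barend [[412.3 207.2]] [[310.3 152.5]]
barend [[246.7 199.8]] [[260.9 313.5]]
grip top [ 0.454 -0.011  0.085] [-0.23  -0.002]
grip side [ 0.456 -0.009  0.085] [-0.228 -0.   ]
shut end pts [0.455 0.026] [ 0.453 -0.044]
mat [0.4477 0.2631 0.0446] [ 0.2 -0.7 -0.5 -0.7 -0.1 -0.4  0.9  1.5  0.6 -4.1 -0.1 -0.7  2.4  6.5
 -4.7  0.2]
tray [ 0.4246 -0.2657 -1.3   ] [ 1.2 -2.6 -0.6 -0.9  0.3  0.6  1.  -0.3 -0.6  0.8  1.1 -0.9  4.   1.2
 -0.2  1.2]
```

Call:
servo_tool:
  plan:
    - [[0, 0, 0.045, 0.15, -1], [0, 0, 0.045, 0.15, -1], [0.02, 0.04, 0.01, 0.15, -1], [0.022, 0.042, 0, 0.15, -1], [0.022, 0.042, 0, 0.15, -1], [0.022, 0.042, 0, 0.15, -1], [0.022, 0.042, 0, 0.15, -1], [0.022, 0.042, 0, 0.15, -1]]

```text
time_s: 3.45
eef_pos: [0.3145, -0.293, 0.3455]
eef_rot: [0.0, 0.721, 0.693, 0.0]
wrist_force: [1.1, -0.6, 0.4]
opening: -0.001
```

Call:
servo_tool:
  plan:
    - [[0.022, 0.042, 0, 0.01, -1], [0.022, 0.042, 0, 0, -1], [0.022, 0.042, 0, 0, -1], [0.022, 0.042, 0, 0, -1], [0.022, 0.042, 0, 0, -1], [0.022, 0.042, 0, 0, -1], [0, 0, 0, 0, -1]]

```text
time_s: 4.15
eef_pos: [0.4474, -0.0377, 0.3455]
eef_rot: [-0.0, 0.717, 0.697, 0.001]
wrist_force: [-0.7, -0.8, -1.3]
opening: 0.002
```

Call:
servo_tool:
  plan:
    - [[0.007, -0.026, -0.02, 0, -1], [0, 0, -0.048, 0, -1], [0, 0, -0.048, 0, -1], [0, 0, -0.048, 0, -1], [0, 0, -0.03, 0, -1], [0, 0, 0, 0, -1]]

```text
time_s: 4.75
eef_pos: [0.4495, -0.068, 0.1471]
eef_rot: [-0.004, 0.72, 0.694, -0.002]
wrist_force: [-1.0, 0.6, 0.8]
opening: 0.003
```

Run:
```python
from h import *
w=camera('wrist');save(w,'w1');a=camera('side');c=cv2.resize(a['img'][200:340,300:480],None,fx=4,fy=4);cv2.imwrite('pics/s2.png',c)
print(w['camera_matrix'],pin(w,'air_grip'))
```

```text
[[371.64829954   0.         321.78339383]
 [  0.         371.64829954 243.15699976]
 [  0.           0.           1.        ]] [(0.7, 329.7, 168.3)]
```

View pics/w1.png

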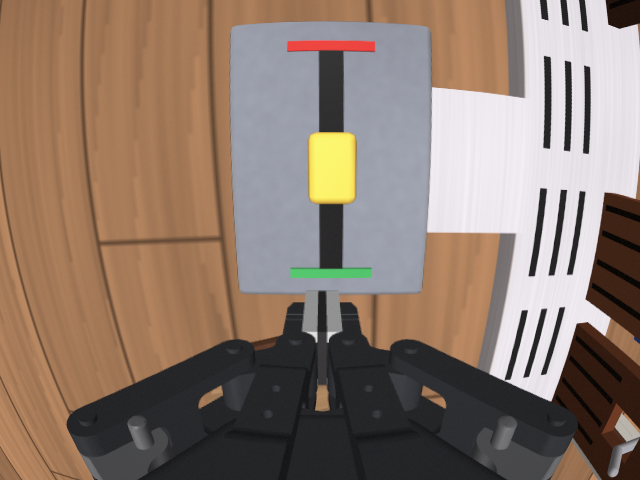

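View pics/s2.png

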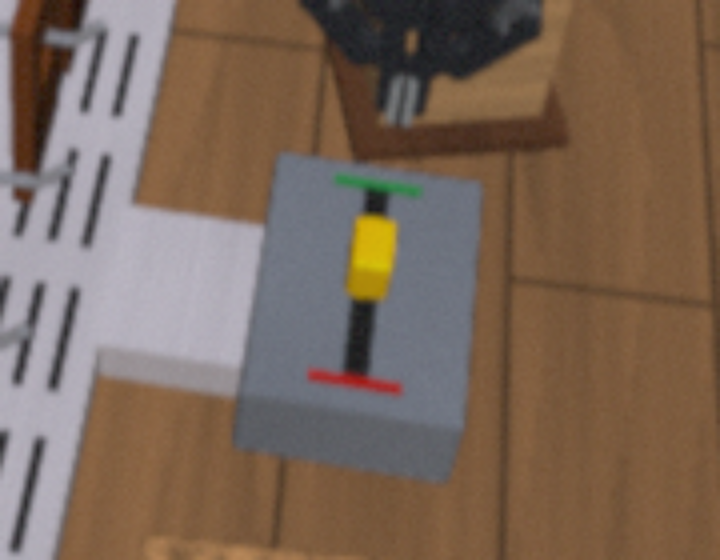

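```bash
cat >> h.py <<'E'
def wray(p,u,v):
    K=np.array(p['camera_matrix']);R,_=cv2.Rodrigues(np.array(p['rvec'],float));t=np.array(p['tvec'],float).reshape(3)
    x=(u-K[0,2])/K[0,0];y=(v-K[1,2])/K[1,1];th=np.hypot(x,y)
    d=np.array([x/th*np.sin(th),y/th*np.sin(th),np.cos(th)]) if th>1e-9 else np.array([0,0,1.])
    return -R.T@t,R.T@d
def wonz(p,u,v,z):
    o,d=wray(p,u,v);return o+(z-o[2])/d[2]*d
def wproj(p,X):
    q,_=cv2.fisheye.projectPoints(np.array(X,float).reshape(-1,1,3),np.array(p['rvec'],float).reshape(3,1),np.array(p['tvec'],float).reshape(3,1),np.array(p['camera_matrix'],float),np.zeros((4,1)));return q.reshape(-1,2)
E
python3 - <<'E'
from h import *
w=camera('wrist')
for uv in [(332,167),(332,203),(332,133)]: print(wonz(w,*uv,.095).round(4))
print([wonz(w,*uv,.06).round(4).tolist() for uv in [(331,46),(331,273),(231,27),(431,28),(422,292),(240,292)]],get_obs()['eef_pos'])
E
```

```text
[ 0.4611 -0.0135  0.095 ]
[ 0.4606 -0.0319  0.095 ]
[0.4617 0.0037 0.095 ]
[[0.464, 0.057, 0.06], [0.4595, -0.0834, 0.06], [0.4045, 0.074, 0.06], [0.5254, 0.0704, 0.06], [0.5201, -0.0997, 0.06], [0.399, -0.0951, 0.06]] [ 0.45462218 -0.06969969  0.15363233]
```

Call:
servo_tool:
  plan:
    - [[0.004, 0.005, -0.03, 0, -1], [0, 0, -0.033, 0, -1], [0, 0.005, 0, 0, -1], [0, 0, 0, 0, -1]]

```text
time_s: 5.35
eef_pos: [0.4577, -0.0586, 0.0898]
eef_rot: [0.0, 0.719, 0.695, 0.0]
wrist_force: [0.9, 0.2, 0.5]
opening: -0.001
```

Call:
servo_tool:
  plan:
    - [[0, 0.01, 0, 0, -1], [0, 0.01, 0, 0, -1], [0, 0.01, 0, 0, -1], [0, 0.008, 0, 0, -1], [0, 0.008, 0, 0, -1], [0, 0.004, 0, 0, -1], [0, 0, 0, 0, -1]]

```text
time_s: 6.05
eef_pos: [0.4566, -0.0078, 0.088]
eef_rot: [-0.001, 0.719, 0.695, -0.0]
wrist_force: [-1.0, 0.4, -0.4]
opening: -0.003
```

Call:
servo_tool:
  plan:
    - [[0, 0.003, 0, 0, -1], [0, 0.003, 0, 0, -1], [0, 0.002, 0, 0, -1], [0, 0, 0, 0, -1]]

```text
time_s: 6.45
eef_pos: [0.4568, -0.0036, 0.0882]
eef_rot: [0.002, 0.719, 0.695, -0.002]
wrist_force: [-3.1, -16.9, -1.1]
opening: -0.002
```

Run:
```python
from h import *
print(get_obs()['wrist_force'],get_obs()['eef_pos'])
w=camera('wrist');save(w,'w2');a=camera('side');c=cv2.resize(a['img'][200:340,300:480],None,fx=4,fy=4);cv2.imwrite('pics/s3.png',c)
```

```text
[ -3.14690825 -16.90635677  -1.1433591 ] [ 0.45675037 -0.00362133  0.08819676]
```

View pics/w2.png

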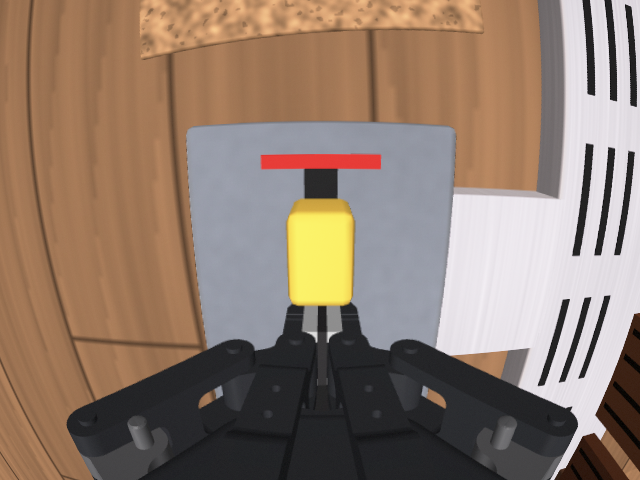

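View pics/s3.png

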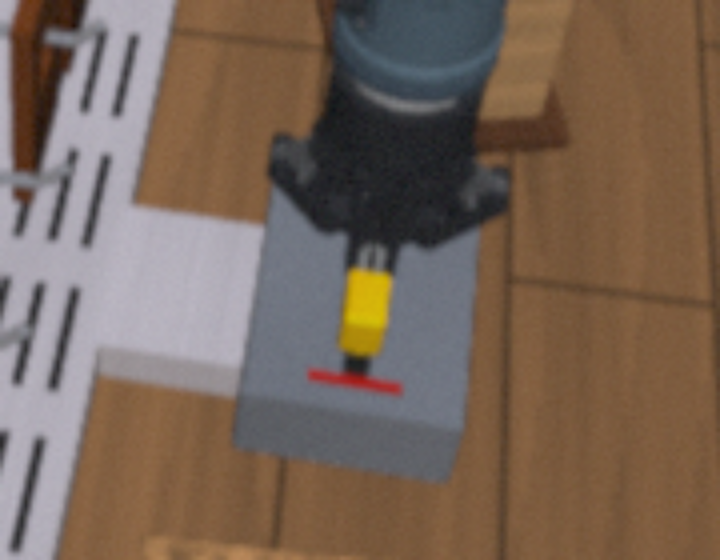

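Call:
servo_tool:
  plan:
    - [[0, 0.002, 0, 0, -1], [0, 0.0, 0, 0, -1]]

```text
time_s: 6.75
eef_pos: [0.4568, -0.0034, 0.0883]
eef_rot: [0.003, 0.719, 0.695, -0.004]
wrist_force: [-4.9, -24.7, -0.9]
opening: -0.005
```

Call:
servo_tool:
  plan:
    - [[0, -0.01, 0, 0, -1], [0, -0.01, 0.03, -0.15, -1], [0, -0.01, 0.048, -0.15, -1], [0, -0.01, 0.048, -0.15, -1], [0, -0.01, 0.048, -0.15, -1], [0, -0.01, 0.048, -0.15, 0.1], [-0.005, -0.03, 0.035, -0.15, 0.1], [-0.005, -0.045, 0.015, -0.15, 0.1]]

```text
time_s: 7.55
eef_pos: [0.4481, -0.1336, 0.3647]
eef_rot: [0.002, 0.971, 0.239, 0.003]
wrist_force: [0.8, -0.9, 0.0]
opening: 0.504
```

Call:
servo_tool:
  plan:
    - [[-0.005, -0.045, 0, -0.15, 0.1], [-0.005, -0.04, 0, -0.06, 0.1], [-0.005, -0.025, 0, 0, 0.1], [0, -0.01, 0, 0, 0.1], [0, 0, 0, 0, 0.1], [0, 0, 0, 0, 0.1]]

```text
time_s: 8.15
eef_pos: [0.4322, -0.2528, 0.36]
eef_rot: [-0.001, 0.99, 0.138, -0.0]
wrist_force: [0.8, -0.2, 0.5]
opening: 0.551
```

Run:
```python
from h import *
o=get_obs();print(o['eef_pos'],o['eef_rot'],o['opening'])
w=camera('wrist');save(w,'w3')
print('h',pin(w,'tray_handle'),[wonz(w,r[1],r[2],.227).round(4) for r in pin(w,'tray_handle')])
a=camera('side');c=cv2.resize(a['img'][180:340,300:480],None,fx=3,fy=3);cv2.imwrite('pics/s4.png',c)
```

```text
[ 0.43220075 -0.25280855  0.35997286] [-6.79973513e-04  9.90476605e-01  1.37679453e-01 -2.03140090e-05] 0.550965560366284
h [(0.71, 335.0, 250.6)] [array([ 0.424 , -0.2651,  0.227 ])]
```

View pics/w3.png

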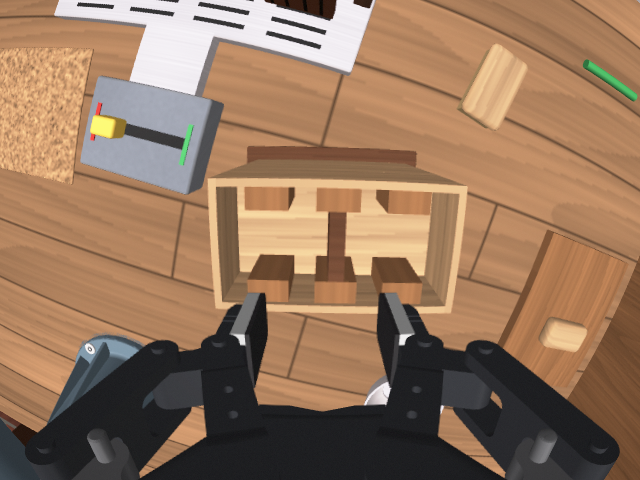

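View pics/s4.png

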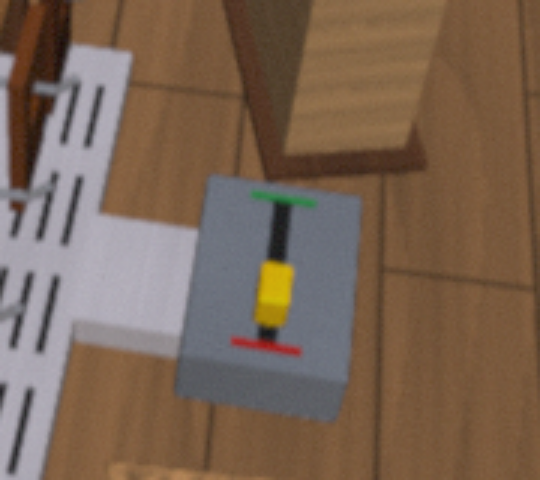

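Run:
```python
from h import *
w=camera('wrist')
P=[wonz(w,*q,.232) for q in [(209,181),(466,187),(452,312),(218,308)]]
print(np.mean(P,0).round(4));v=P[1]-P[0]+P[2]-P[3];print(np.arctan2(v[1],v[0]),np.linalg.norm(v)/2, [np.linalg.norm(P[0]-P[3]),np.linalg.norm(P[1]-P[2])])
```

```text
[ 0.4263 -0.2668  0.232 ]
-1.314165913853374 0.1867788933820085 [np.float64(0.09980521941824055), np.float64(0.10077238915156184)]
```

Call:
servo_tool:
  plan:
    - [[-0.007, -0.013, -0.02, -0.015, 0.1], [0, 0, -0.04, 0, 0.1], [0, 0, -0.04, 0, 0.1], [0, 0, -0.04, 0, 0.1], [0, 0, -0.02, 0, 0.1], [0, 0, 0, 0, 0.1]]

```text
time_s: 9.0
eef_pos: [0.4236, -0.2646, 0.197]
eef_rot: [-0.003, 0.991, 0.13, -0.002]
wrist_force: [0.1, -0.0, 0.4]
opening: 0.552
```

Call:
servo_tool:
  plan:
    - [[0, 0, 0, 0, -1], [0, 0, 0, 0, -1], [0, 0, 0, 0, -1], [0, 0, 0, 0, -1], [0, 0, 0, 0, -1]]

```text
time_s: 9.5
eef_pos: [0.4258, -0.2671, 0.202]
eef_rot: [0.001, 0.992, 0.13, 0.001]
wrist_force: [-0.9, 3.0, 7.4]
opening: 0.132
```

Call:
servo_tool:
  plan:
    - [[0, 0, 0.005, 0, -1], [0, 0, 0.01, 0, -1], [0, 0, 0.015, 0, -1], [0, 0, 0.02, 0, -1], [0, 0, 0.01, 0, -1], [0, 0, 0, 0, -1]]

```text
time_s: 10.1
eef_pos: [0.4257, -0.2676, 0.2622]
eef_rot: [0.001, 0.992, 0.13, 0.001]
wrist_force: [-0.0, -0.7, -3.8]
opening: 0.131
```

Run:
```python
from h import *
print(get_obs()['wrist_force'])
a=camera('side');c=cv2.resize(a['img'][50:290,300:540],None,fx=2.4,fy=2.4);cv2.imwrite('pics/s5.png',c)
```

```text
[-0.03928157 -0.65865707 -3.79923927]
```

View pics/s5.png

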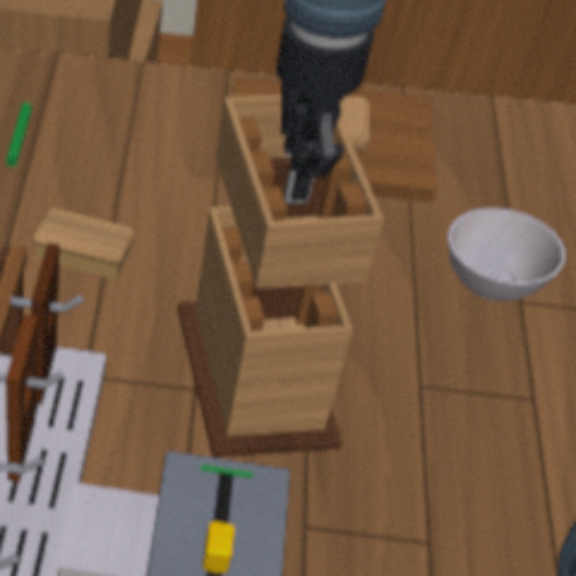

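Call:
servo_tool:
  plan:
    - [[0, 0.02, 0.01, 0.06, -1], [0, 0.035, 0, 0.12, -1], [0.001, 0.04, 0, 0.13, -1], [0.001, 0.04, 0, 0.13, -1], [0.002, 0.04, 0, 0.13, -1], [0.002, 0.04, 0, 0.13, -1], [0.002, 0.04, 0, 0.13, -1], [0.002, 0.04, 0, 0.13, -1]]

```text
time_s: 10.95
eef_pos: [0.4342, 0.0299, 0.2691]
eef_rot: [-0.001, 0.818, 0.575, -0.001]
wrist_force: [-0.1, 0.1, -4.4]
opening: 0.132
```

Call:
servo_tool:
  plan:
    - [[0.002, 0.04, 0, 0.13, -1], [0.002, 0.04, 0, 0.13, -1], [0.002, 0.04, 0, 0.13, -1], [0.002, 0.04, 0, 0, -1], [0.002, 0.04, 0, 0, -1], [0.001, 0.03, 0, 0, -1], [0, 0, 0, 0, -1], [0, 0, 0, 0, -1]]

```text
time_s: 11.75
eef_pos: [0.4452, 0.2585, 0.2688]
eef_rot: [-0.0, 0.692, 0.722, -0.001]
wrist_force: [0.2, 0.4, -4.5]
opening: 0.132
```

Run:
```python
from h import *
o=get_obs();print(o['eef_pos'],o['eef_rot'],o['opening'])
w=camera('wrist');save(w,'w4')
b=camera('top');c=cv2.resize(b['img'][180:340,170:330],None,fx=3.5,fy=3.5);cv2.imwrite('pics/t2.png',c)
```

```text
[0.44518299 0.25847948 0.26879191] [-4.59315433e-04  6.92159061e-01  7.21743635e-01 -1.32243457e-03] 0.1321403737399498
```

View pics/w4.png

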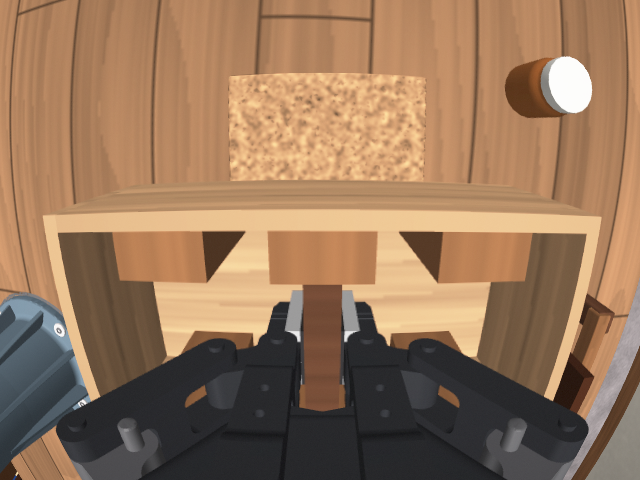

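View pics/t2.png

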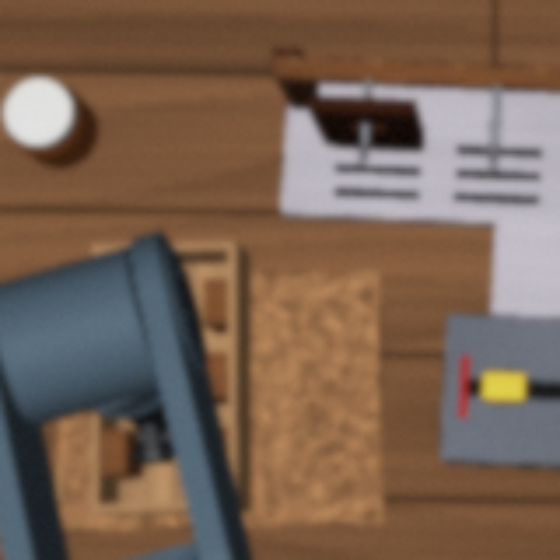

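Run:
```python
from h import *
w=camera('wrist')
A=wonz(w,229,75,.004);B=wonz(w,426,77,.004);d=B-A
print(A.round(4),B.round(4),np.linalg.norm(d),np.arctan2(d[1],d[0]))
u=d/np.linalg.norm(d);n=np.array([u[1],-u[0],0]);print('centre',((A+B)/2+n*.135).round(4))
```

```text
[0.3409 0.395  0.004 ] [0.5503 0.402  0.004 ] 0.20948995721301053 0.033684894605816175
centre [0.4501 0.2636 0.004 ]
```

Call:
servo_tool:
  plan:
    - [[0.004, 0.005, -0.02, -0.006, -1], [0, 0, -0.045, 0, -1], [0, 0, -0.045, 0, -1], [0, 0, -0.045, 0, -1], [0, 0, -0.03, 0, -1], [0, 0, -0.018, 0, -1], [0, 0, -0.006, 0, -1], [0, 0, 0, 0, -1]]

```text
time_s: 12.7
eef_pos: [0.45, 0.2624, 0.0609]
eef_rot: [-0.0, 0.695, 0.719, -0.001]
wrist_force: [-0.5, 0.4, -4.7]
opening: 0.133
```

Call:
servo_tool:
  plan:
    - [[0, 0, -0.004, 0, -1], [0, 0, -0.004, 0, -1], [0, 0, 0, 0, -1]]

```text
time_s: 13.0
eef_pos: [0.4503, 0.2633, 0.0537]
eef_rot: [0.0, 0.695, 0.719, 0.0]
wrist_force: [-0.1, 0.6, -4.1]
opening: 0.133
```

Call:
servo_tool:
  plan:
    - [[0, 0, -0.002, 0, -1], [0, 0, -0.002, 0, -1], [0, 0, 0, 0, -1]]

```text
time_s: 13.3
eef_pos: [0.4504, 0.2634, 0.0501]
eef_rot: [0.0, 0.695, 0.719, 0.0]
wrist_force: [-3.1, -1.6, 4.8]
opening: 0.136
```

Call:
servo_tool:
  plan:
    - [[0, 0, 0, 0, -0.3], [0, 0, 0, 0, -0.1], [0, 0, 0, 0, -0.1], [0, 0, 0.03, 0, -0.1], [0, 0, 0.045, 0, -0.1], [0, 0, 0.045, 0, -0.1], [0, 0, 0.045, 0, -0.2], [0, -0.03, 0.045, 0, -0.3]]

```text
time_s: 14.1
eef_pos: [0.4501, 0.237, 0.2585]
eef_rot: [0.0, 0.694, 0.72, 0.001]
wrist_force: [0.8, -0.5, 0.5]
opening: 0.353
```

Call:
servo_tool:
  plan:
    - [[0, -0.04, 0.045, -0.03, -0.3], [0.02, -0.04, 0.03, -0.04, -0.3], [0.03, 0, 0, 0, -0.3], [0.03, 0, 0, 0, -0.3], [0, 0, 0, 0, -0.3], [0, 0, 0, 0, -0.3]]

```text
time_s: 14.7
eef_pos: [0.5285, 0.165, 0.3204]
eef_rot: [-0.001, 0.72, 0.694, -0.001]
wrist_force: [-0.3, 0.7, 0.5]
opening: 0.349
```

Run:
```python
from h import *
o=get_obs();print(o['eef_pos'],o['eef_rot'],o['opening'])
w=camera('wrist');save(w,'w5')
b=camera('top');c=cv2.resize(b['img'][180:340,170:400],None,fx=3.4,fy=3.4,interpolation=cv2.INTER_CUBIC);cv2.imwrite('pics/t3.png',c)
```

```text
[0.52847123 0.16497788 0.32044919] [-5.18547510e-04  7.19858609e-01  6.94120287e-01 -5.83833324e-04] 0.34949364843872993
```

View pics/w5.png

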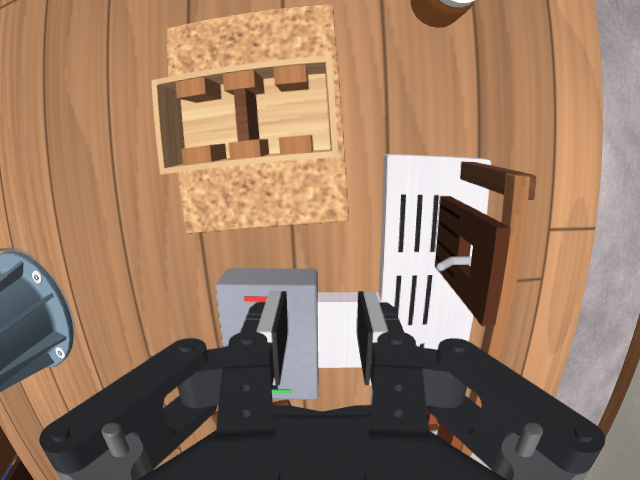

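View pics/t3.png

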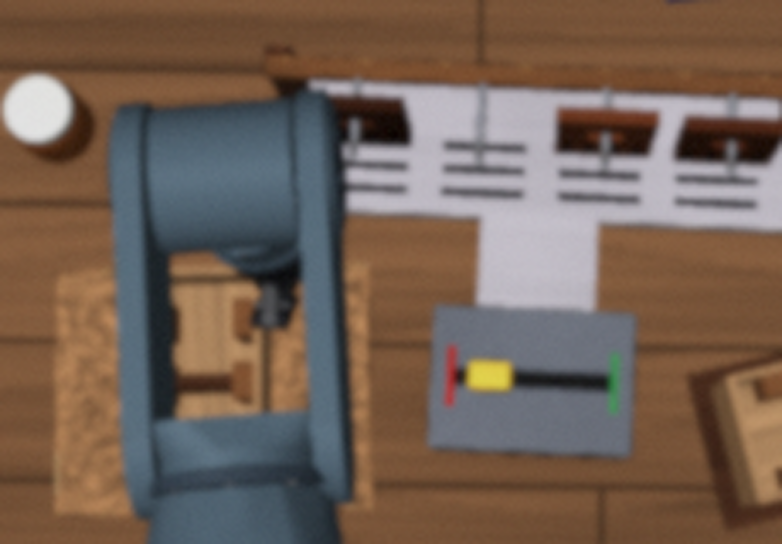

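Run:
```python
from h import *
w=camera('wrist')
c=cv2.resize(w['img'][140:340,380:560],None,fx=3.5,fy=3.5,interpolation=cv2.INTER_CUBIC);cv2.imwrite('pics/w6.png',c)
print('plaque1',[(r,wonz(w,r[1],r[2],.1385).round(4)) for r in pin(w,'plaque1_c')])
s=np.array([.6841,-.0171]);y=-.0356;R=np.array([[np.cos(y),-np.sin(y)],[np.sin(y),np.cos(y)]])
for q in [(-.045,.19,.2085),(-.033,.19,.2085),(-.045,.11,.2085),(-.033,.11,.2085)]:
   print((wproj(w,[*(R@q[:2]+s),q[2]])-[380,140])*3.5)
```

```text
plaque1 [((0.59, 463.8, 255.0), array([0.6577, 0.1297, 0.1385]))]
[[374.8566023  303.07348906]]
[[425.23784913 303.87767828]]
[[323.75229574 651.0959929 ]]
[[370.98014348 647.95319214]]
```

View pics/w6.png

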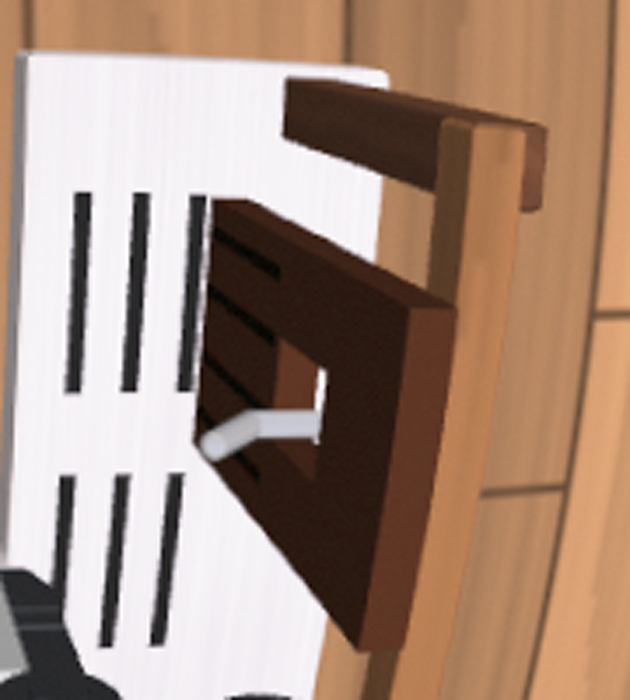

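Run:
```python
from h import *
w=camera('wrist')
f=lambda u,v:wonz(w,u/3.5+380,v/3.5+140,.2085)
P=[f(408,310),f(457,306),f(402,652),f(362,650)]
for p in P: print(p.round(4))
print(np.mean(P,0).round(4));d=P[0]-P[3]+P[1]-P[2];print('width axis',np.arctan2(d[1],d[0])-np.pi/2,np.linalg.norm(d)/2)
# bar: top at z .169 robot-facing edge pts
f2=lambda u,v:wonz(w,u/3.5+380,v/3.5+140,.169)
print('bar',f2(442,120).round(4),f2(375,690).round(4),f2(522,123).round(4))
```

```text
[0.6542 0.1728 0.2085]
[0.6661 0.1734 0.2085]
[0.6638 0.0919 0.2085]
[0.6532 0.0936 0.2085]
[0.6593 0.1329 0.2085]
width axis -0.020798727953348584 0.08033993351845523
bar [0.6806 0.2083 0.169 ] [0.6794 0.0571 0.169 ] [0.7036 0.2082 0.169 ]
```

Call:
servo_tool:
  plan:
    - [[0.03, -0.008, -0.01, 0, -0.3], [0.035, -0.008, -0.01, 0, -0.3], [0.035, -0.008, -0.01, 0, -0.3], [0.03, -0.008, -0.015, 0, -0.3], [0, 0, -0.03, 0, -0.3], [0, 0, 0, 0, -0.3], [0, 0, 0, 0, -0.3]]

```text
time_s: 15.65
eef_pos: [0.6577, 0.1335, 0.2459]
eef_rot: [-0.001, 0.72, 0.694, -0.001]
wrist_force: [0.6, 0.3, 0.2]
opening: 0.349
```

Run:
```python
from h import *
o=get_obs();print(o['eef_pos'],o['eef_rot'],o['opening'])
w=camera('wrist');c=cv2.resize(w['img'][100:460,160:560],None,fx=2,fy=2,interpolation=cv2.INTER_CUBIC)[:600];cv2.imwrite('pics/w7.png',c)
```

```text
[0.65770052 0.1335312  0.2459383 ] [-7.03908557e-04  7.19550938e-01  6.94438978e-01 -6.76019312e-04] 0.348994275390339
```

View pics/w7.png

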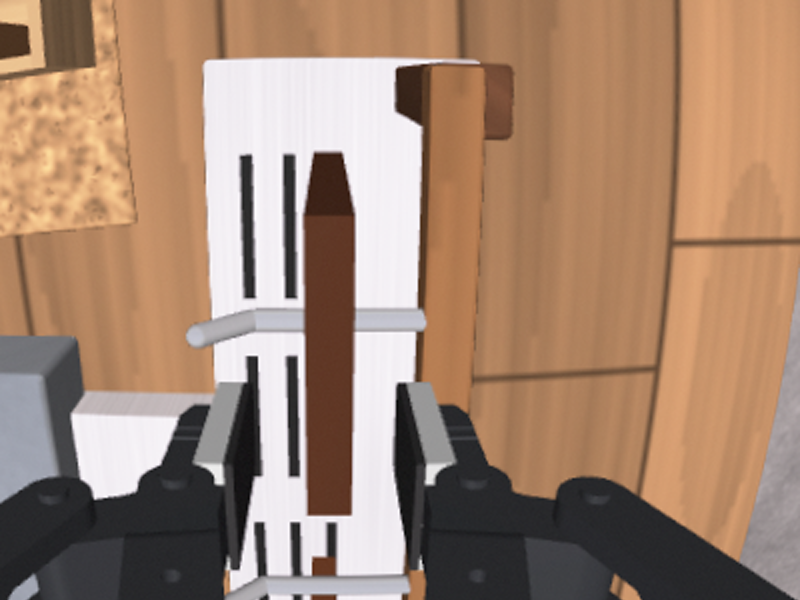

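Call:
servo_tool:
  plan:
    - [[0, 0, -0.02, 0, -0.4], [0, 0, -0.02, 0, -0.4], [0, 0, -0.01, 0, -0.4], [0, 0, 0, 0, -0.4], [0, 0, 0, 0, -1], [0, 0, 0, 0, -1], [0, 0, 0, 0, -1], [0, 0, 0, 0, -1]]

```text
time_s: 16.5
eef_pos: [0.6595, 0.1333, 0.1978]
eef_rot: [0.001, 0.72, 0.694, 0.001]
wrist_force: [0.0, 1.1, 5.3]
opening: 0.123
```

Call:
servo_tool:
  plan:
    - [[0, 0, 0.006, 0, -1], [0, 0, 0.007, 0, -1], [0, 0, 0.007, 0, -1], [0, 0, 0, 0, -1], [0, 0, 0, 0, -1]]

```text
time_s: 17.0
eef_pos: [0.6587, 0.1331, 0.2164]
eef_rot: [0.0, 0.72, 0.694, 0.0]
wrist_force: [0.1, 0.8, -0.5]
opening: 0.128
```

Run:
```python
from h import *
o=get_obs();print(o['eef_pos'],o['wrist_force'],o['opening'])
w=camera('wrist');save(w,'w8')
a=camera('side');c=cv2.resize(a['img'][130:370,200:420],None,fx=2.5,fy=2.5,interpolation=cv2.INTER_CUBIC);cv2.imwrite('pics/s6.png',c)
```

```text
[0.65872283 0.13313875 0.21638473] [ 0.14371737  0.80033095 -0.48765038] 0.12772890151130126
```

View pics/s6.png

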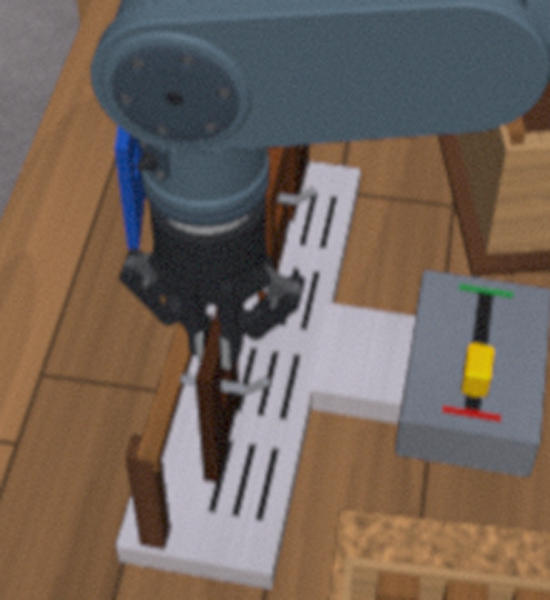

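View pics/w8.png

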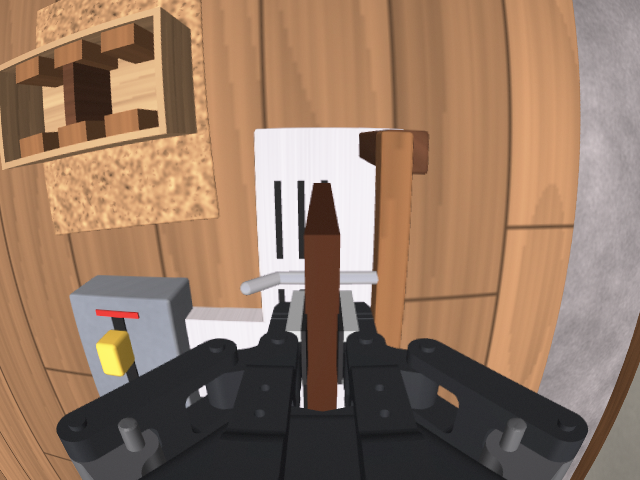

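Call:
servo_tool:
  plan:
    - [[-0.015, 0.0005, 0, 0, -1], [-0.02, 0.0005, 0, 0, -1], [-0.02, 0.001, 0, 0, -1], [-0.02, 0.001, 0, 0, -1], [-0.02, 0, 0.02, 0, -1], [0, 0, 0.04, 0, -1], [0, 0, 0, 0, -1]]

```text
time_s: 17.8
eef_pos: [0.5658, 0.1364, 0.2819]
eef_rot: [0.003, 0.72, 0.694, 0.003]
wrist_force: [1.4, -0.4, 0.1]
opening: 0.13
```

Run:
```python
from h import *
o=get_obs();print(o['eef_pos'],o['wrist_force'],o['opening'])
w=camera('wrist');save(w,'w9')
a=camera('side');save(a,'s7')
```

```text
[0.56579281 0.13644335 0.2819229 ] [ 1.39356278 -0.41775784  0.12318386] 0.13012953967135243
```

View pics/s7.png

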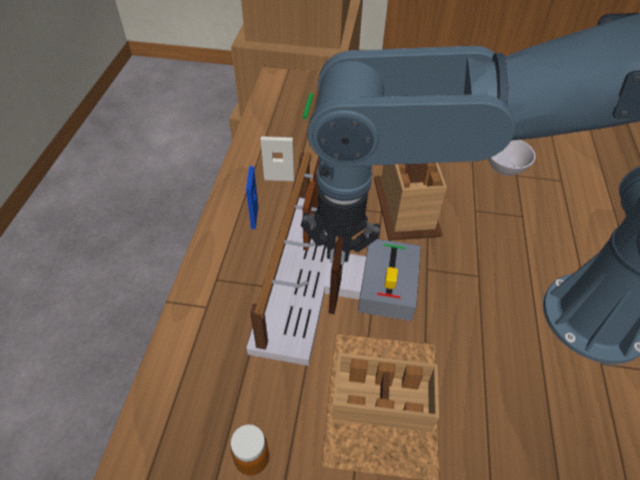

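View pics/w9.png

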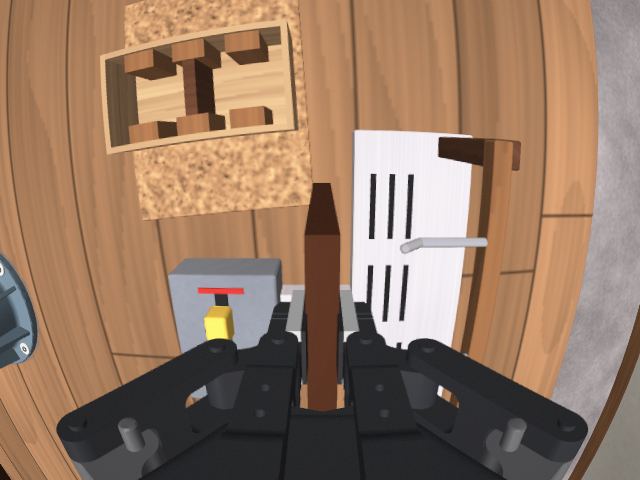

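```bash
cat >> fit.py <<'E'
def trayw(w,px,z=.08):
    # px: outer rim corners (-x,+y),(+x,+y),(+x,-y),(-x,-y)
    P=np.array([wonz(w,*q,z) for q in px]);L=np.array([[-.094,.051],[.094,.051],[.094,-.051],[-.094,-.051]])
    c=P[:,:2].mean(0);Q=P[:,:2]-c
    a=np.arctan2((L[:,0]*Q[:,1]-L[:,1]*Q[:,0]).sum(),(L*Q).sum())
    R=np.array([[np.cos(a),-np.sin(a)],[np.sin(a),np.cos(a)]])
    print('tray',c.round(4),a.round(4),'res mm',((Q-L@R.T)*1e3).round(1).tolist())
    for s in (-.078,-.026,.026,.078): print(' slot',s,(c+R@[s,0]).round(4))
E
python3 - <<'E'
from fit import *
w=camera('wrist');im=w['img']
c=cv2.resize(im[0:240,80:340],None,fx=3,fy=3,interpolation=cv2.INTER_CUBIC)[:600];cv2.imwrite('pics/w10.png',c)
trayw(w,[(101,56),(288,21),(299,131),(106,153)])
E
```

```text
tray [0.4501 0.2624] 0.0228 res mm [[0.3, -1.4], [-1.6, -1.0], [2.2, 0.3], [-0.9, 2.1]]
 slot -0.078 [0.3721 0.2606]
 slot -0.026 [0.4241 0.2618]
 slot 0.026 [0.4761 0.263 ]
 slot 0.078 [0.5281 0.2642]
```

View pics/w10.png

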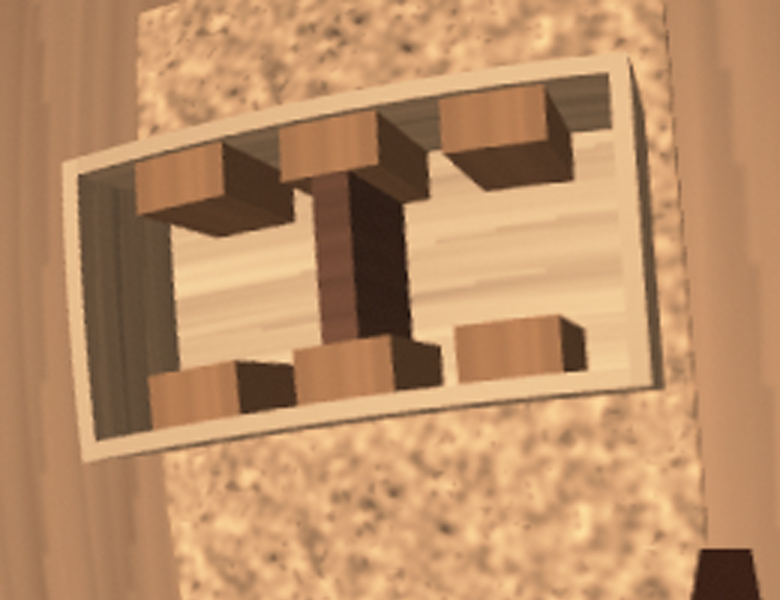

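Call:
servo_tool:
  plan:
    - [[-0.025, 0.016, 0, 0.03, -1], [-0.035, 0.022, 0, 0.036, -1], [-0.035, 0.022, 0, 0, -1], [-0.035, 0.022, 0, 0, -1], [-0.035, 0.022, 0, 0, -1], [-0.029, 0.02, -0.02, 0, -1], [0, 0, -0.03, 0, -1], [0, 0, 0, 0, -1]]

```text
time_s: 18.75
eef_pos: [0.3658, 0.2595, 0.2214]
eef_rot: [-0.002, 0.696, 0.718, -0.004]
wrist_force: [-0.2, -1.1, -0.5]
opening: 0.132
```

Run:
```python
from h import *
o=get_obs();print(o['eef_pos'],o['eef_rot'],o['wrist_force'],o['opening'])
w=camera('wrist');save(w,'w11')
a=camera('side');c=cv2.resize(a['img'][250:480,300:500],None,fx=2.6,fy=2.6,interpolation=cv2.INTER_CUBIC);cv2.imwrite('pics/s8.png',c)
```

```text
[0.36578027 0.25949315 0.22136698] [-0.00200849  0.69574116  0.71827708 -0.004271  ] [-0.18887273 -1.11374591 -0.49667958] 0.1320607879512992
```

View pics/w11.png

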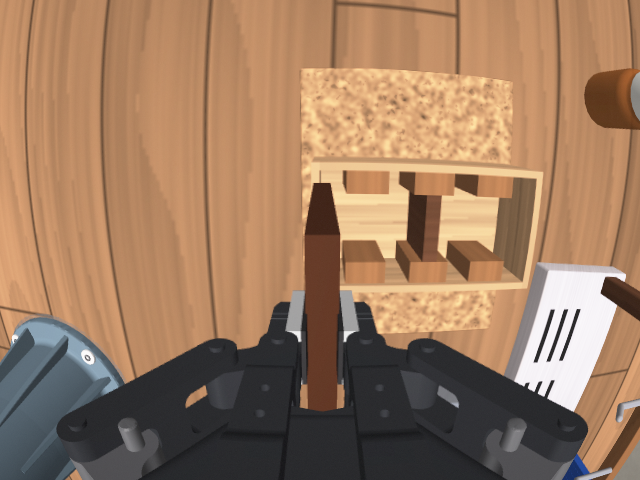

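View pics/s8.png

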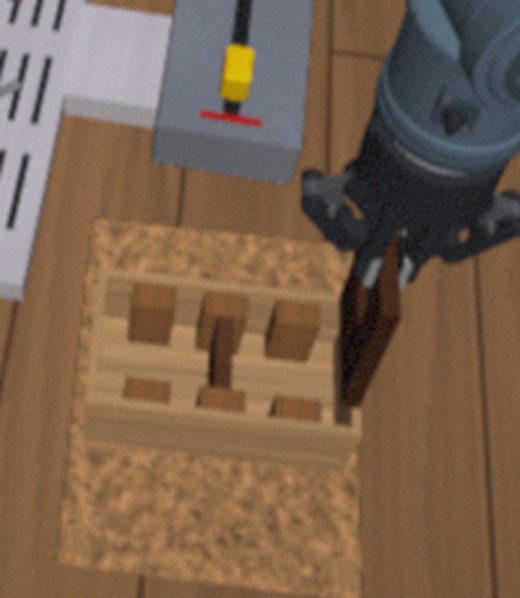

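Run:
```python
from fit import *
o=get_obs();print(o['eef_pos'],o['eef_rot'])
w=camera('wrist');o=get_obs();print(o['eef_pos'],o['eef_rot'])
c=cv2.resize(w['img'][140:310,290:560],None,fx=2.9,fy=2.9,interpolation=cv2.INTER_CUBIC);cv2.imwrite('pics/w12.png',c)
```

```text
[0.36920176 0.25979964 0.22534379] [-5.55498655e-04  6.96438834e-01  7.17614710e-01 -1.33029681e-03]
[0.37021583 0.25991742 0.22640807] [-5.13294690e-05  6.96658441e-01  7.17402917e-01 -2.62095684e-04]
```

View pics/w12.png

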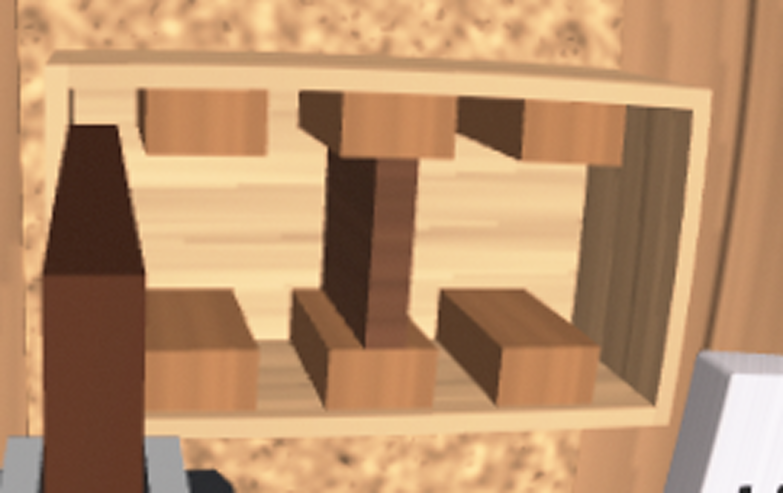

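Run:
```python
from fit import *
w=camera('wrist');o=get_obs();print(o['eef_pos'])
f=lambda u,v,z:wonz(w,u/2.9+290,v/2.9+140,z).round(4)
print('slot edges far',f(70,90,.075),f(138,90,.075))
print('rim corners',f(48,65,.08),f(712,90,.08),f(668,424,.08))
print('near block right wall',f(255,408,.075),f(147,408,.075), f(598,405,.075))
print('plaque bottom far',f(68,125,o['eef_pos'][2]-.1293),f(118,125,o['eef_pos'][2]-.1293))
```

```text
[0.37073914 0.25998189 0.22697883]
slot edges far [0.3627 0.3056 0.075 ] [0.3804 0.3061 0.075 ]
rim corners [0.3571 0.3123 0.08  ] [0.5453 0.3182 0.08  ] [0.5484 0.2159 0.08  ]
near block right wall [0.4171 0.2186 0.075 ] [0.3865 0.2179 0.075 ] [0.5244 0.2203 0.075 ]
plaque bottom far [0.3629 0.2992 0.0977] [0.3749 0.2995 0.0977]
```

Call:
servo_tool:
  plan:
    - [[0.003, 0.002, 0, 0, -1], [0, 0, -0.015, 0, -1], [0, 0, -0.015, 0, -1], [0, 0, -0.01, 0, -1], [0, 0, 0, 0, -1], [0, 0, 0, 0, -1]]

```text
time_s: 19.55
eef_pos: [0.3731, 0.2622, 0.1866]
eef_rot: [0.0, 0.697, 0.718, 0.0]
wrist_force: [-0.9, -0.5, 0.1]
opening: 0.127
```

Run:
```python
from h import *
w=camera('wrist');o=get_obs();print(o['eef_pos'],o['eef_rot'],o['wrist_force'],o['opening'])
c=cv2.resize(w['img'][140:410,240:560],None,fx=2.2,fy=2.2,interpolation=cv2.INTER_CUBIC);cv2.imwrite('pics/w13.png',c)
a=camera('side');c=cv2.resize(a['img'][250:480,300:500],None,fx=2.6,fy=2.6,interpolation=cv2.INTER_CUBIC);cv2.imwrite('pics/s9.png',c)
```

```text
[0.37331744 0.26226498 0.18692338] [2.74980854e-04 6.96505138e-01 7.17551556e-01 5.30917531e-04] [ 0.5749912  -0.15678054 -0.75410368] 0.12693312156697156
```

View pics/w13.png

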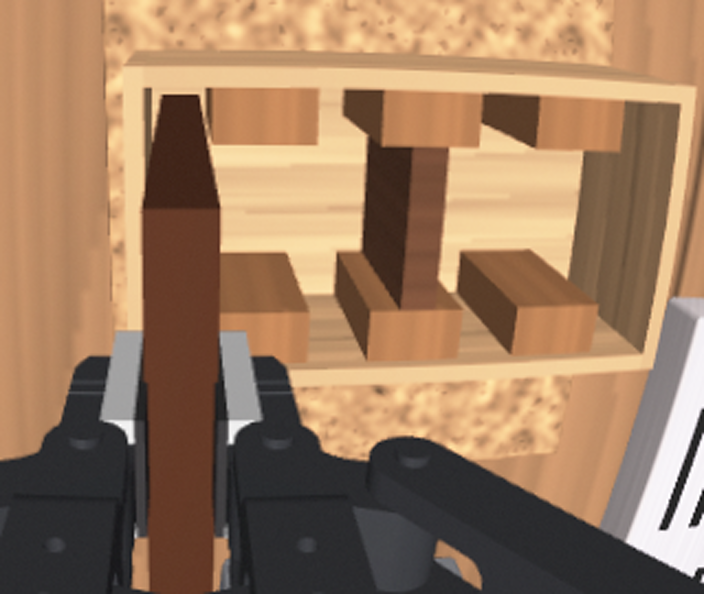

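View pics/s9.png

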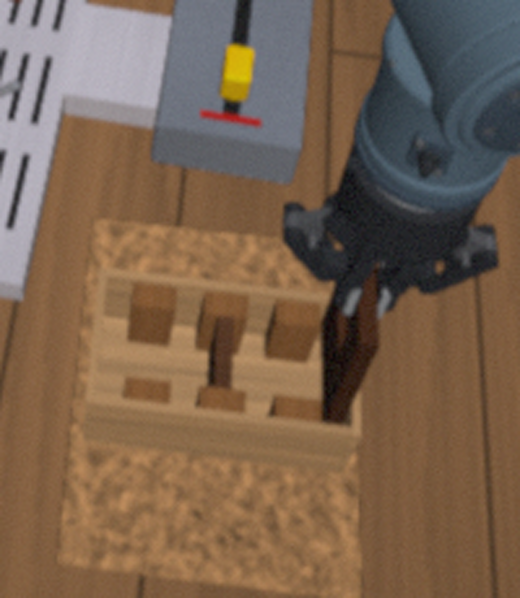

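Call:
servo_tool:
  plan:
    - [[0, 0, -0.01, 0, -1], [0, 0, -0.012, 0, -1], [0, 0, -0.012, 0, -1], [0, 0, -0.005, 0, -1], [0, 0, -0.003, 0, -1], [0, 0, 0, 0, -1]]

```text
time_s: 20.25
eef_pos: [0.3723, 0.262, 0.1435]
eef_rot: [-0.0, 0.696, 0.718, -0.001]
wrist_force: [-0.4, -0.3, -0.4]
opening: 0.124
```

Call:
servo_tool:
  plan:
    - [[0, 0, -0.002, 0, -1], [0, 0, -0.002, 0, -1], [0, 0, 0, 0, -1]]

```text
time_s: 20.55
eef_pos: [0.3736, 0.2625, 0.1415]
eef_rot: [0.001, 0.696, 0.718, 0.001]
wrist_force: [-1.3, -1.9, 6.7]
opening: 0.126
```

Call:
servo_tool:
  plan:
    - [[0, 0, 0, 0, -0.6], [0, 0, 0, 0, -0.4], [0, 0, 0, 0, -0.3], [0, 0, 0.02, 0, -0.3], [0, 0, 0.035, 0, -0.3], [0, 0, 0.045, 0, -0.3], [0.01, -0.03, 0.035, 0, -0.3], [0.02, -0.04, 0, 0, -0.3]]

```text
time_s: 21.35
eef_pos: [0.4048, 0.1932, 0.2808]
eef_rot: [0.003, 0.695, 0.719, 0.004]
wrist_force: [1.4, 0.4, 0.6]
opening: 0.348
```

Call:
servo_tool:
  plan:
    - [[0.03, -0.04, 0, -0.06, -0.3], [0.035, -0.035, 0, 0, -0.3], [0.035, -0.035, 0, 0, -0.3], [0.03, -0.035, 0, 0, -0.3], [0.01, -0.02, 0, 0, -0.3], [0, 0, 0, 0, -0.3], [0, 0, 0, 0, -0.3]]

```text
time_s: 22.05
eef_pos: [0.5422, 0.0271, 0.2745]
eef_rot: [-0.001, 0.718, 0.696, -0.0]
wrist_force: [-0.1, 0.4, -0.5]
opening: 0.353
```

Run:
```python
from h import *
w=camera('wrist');o=get_obs();print(o['eef_pos'],o['eef_rot'],o['wrist_force'],o['opening']);save(w,'w14')
a=camera('side');c=cv2.resize(a['img'][250:480,300:500],None,fx=2.6,fy=2.6,interpolation=cv2.INTER_CUBIC);cv2.imwrite('pics/s10.png',c)
```

```text
[0.54202521 0.02777186 0.27476093] [-5.44445553e-04  7.17619218e-01  6.96435455e-01 -1.32398450e-04] [-0.4178274  -0.38402778 -0.48846608] 0.34975947969653653
```

View pics/w14.png

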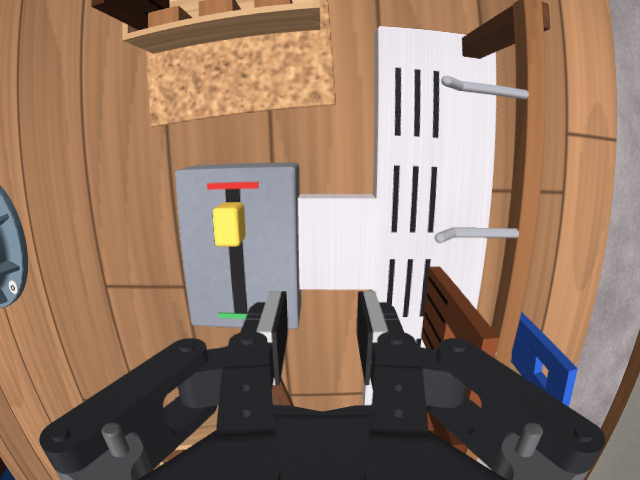

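View pics/s10.png

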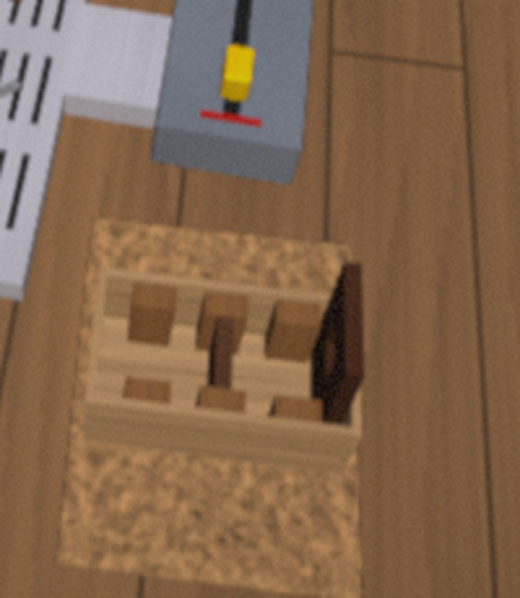

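Call:
servo_tool:
  plan:
    - [[0.025, -0.023, 0.005, 0, -0.3], [0.025, -0.023, 0, 0, -0.3], [0.025, -0.023, 0, 0, -0.3], [0.025, -0.023, 0, 0, -0.3], [0, 0, 0, 0, -0.3], [0, 0, 0, 0, -0.3]]

```text
time_s: 22.75
eef_pos: [0.6423, -0.0638, 0.2797]
eef_rot: [-0.001, 0.717, 0.697, -0.0]
wrist_force: [-0.3, 0.1, -0.7]
opening: 0.348
```

Run:
```python
from h import *
w=camera('wrist');o=get_obs();print(o['eef_pos'],o['eef_rot'],o['opening']);save(w,'w15')
```

```text
[ 0.64198643 -0.06331178  0.27995393] [-5.19743475e-04  7.17160549e-01  6.96907791e-01 -8.78537856e-05] 0.3524248815667312
```

View pics/w15.png

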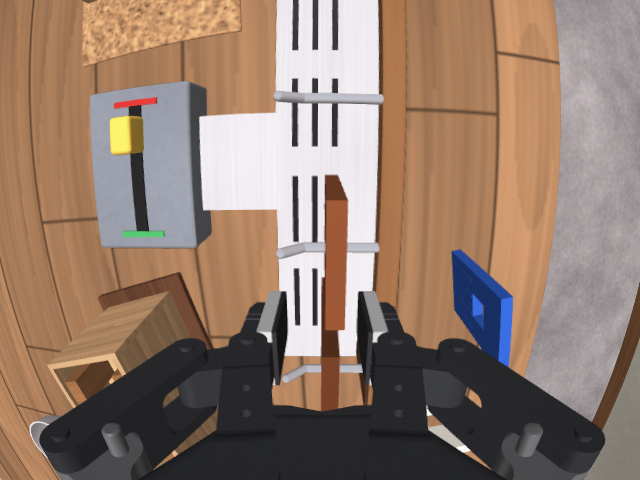

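Run:
```python
from h import *
w=camera('wrist');o=get_obs();print(o['eef_pos'])
P=[wonz(w,*q,.2085) for q in [(328,199),(347,199),(344,329),(326,329)]]
for p in P: print(p.round(4))
d=P[0]-P[3]+P[1]-P[2];print(np.mean(P,0).round(4),np.arctan2(d[1],d[0])-np.pi/2,np.linalg.norm(d)/2)
```

```text
[ 0.64190202 -0.06319999  0.28023705]
[ 0.6461 -0.0256  0.2085]
[ 0.6565 -0.0258  0.2085]
[ 0.6541 -0.1059  0.2085]
[ 0.643  -0.1055  0.2085]
[ 0.6499 -0.0657  0.2085] -0.03406826278721242 0.0800489093285493
```

Call:
servo_tool:
  plan:
    - [[0.008, -0.002, -0.02, 0, -0.4], [0, 0, -0.02, 0, -0.4], [0, 0, -0.01, 0, -0.4], [0, 0, 0, 0, -0.4]]

```text
time_s: 23.25
eef_pos: [0.6492, -0.0656, 0.2286]
eef_rot: [-0.001, 0.717, 0.697, -0.001]
wrist_force: [-0.9, -0.5, 0.1]
opening: 0.299
```

Run:
```python
from h import *
w=camera('wrist');o=get_obs();print(o['eef_pos'],o['eef_rot'],o['opening']);c=cv2.resize(w['img'][100:460,160:560],None,fx=2,fy=2,interpolation=cv2.INTER_CUBIC)[:600];cv2.imwrite('pics/w16.png',c)
```

```text
[ 0.64993783 -0.06593123  0.22995103] [-5.48396145e-04  7.17317095e-01  6.96746591e-01 -2.67289301e-04] 0.3003180218724702
```

View pics/w16.png

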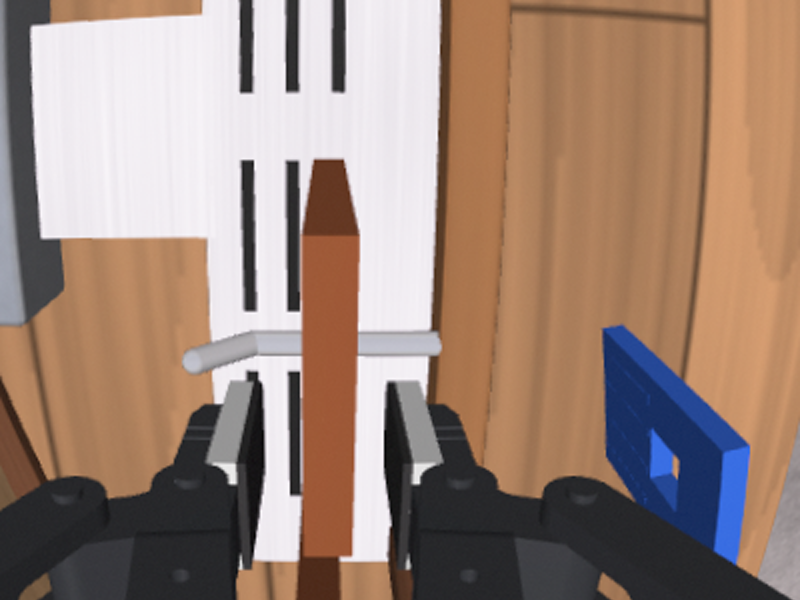

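Call:
servo_tool:
  plan:
    - [[0.001, 0, -0.02, 0, -0.4], [0, 0, -0.013, 0, -0.4], [0, 0, 0, 0, -0.4], [0, 0, 0, 0, -1], [0, 0, 0, 0, -1], [0, 0, 0, 0, -1], [0, 0, 0, 0, -1]]

```text
time_s: 24.0
eef_pos: [0.6518, -0.0669, 0.1977]
eef_rot: [0.0, 0.718, 0.696, 0.0]
wrist_force: [0.3, 0.6, -1.1]
opening: 0.127
```

Call:
servo_tool:
  plan:
    - [[0, 0, 0.006, 0, -1], [0, 0, 0.007, 0, -1], [0, 0, 0.007, 0, -1], [0, 0, 0, 0, -1], [0, 0, 0, 0, -1]]

```text
time_s: 24.5
eef_pos: [0.6519, -0.0669, 0.2176]
eef_rot: [0.0, 0.718, 0.696, 0.0]
wrist_force: [-0.4, -0.7, -0.8]
opening: 0.128
```

Run:
```python
from h import *
a=camera('side');o=get_obs();print(o['eef_pos'],o['wrist_force'],o['opening'])
c=cv2.resize(a['img'][130:370,200:420],None,fx=2.5,fy=2.5,interpolation=cv2.INTER_CUBIC);cv2.imwrite('pics/s11.png',c)
w=camera('wrist');save(w,'w17')
```

```text
[ 0.65158671 -0.06679918  0.21717897] [-0.0605299  -0.39914893 -1.08096162] 0.12546819336379778
```

View pics/s11.png

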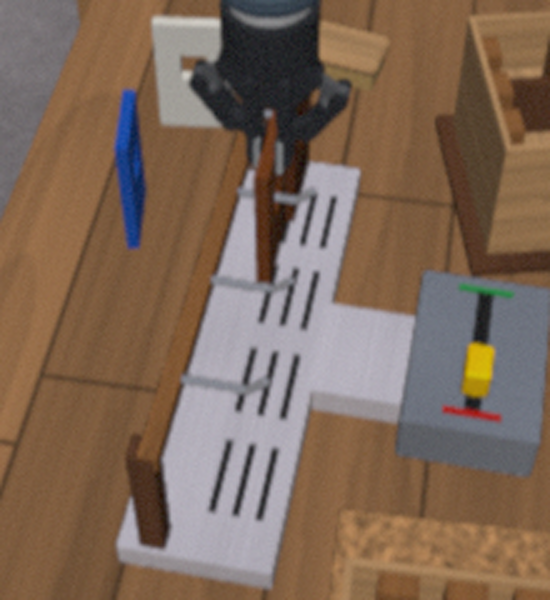

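Call:
servo_tool:
  plan:
    - [[-0.015, 0.0005, 0, 0, -1], [-0.02, 0.0005, 0, 0, -1], [-0.02, 0.001, 0, 0, -1], [-0.02, 0.001, 0, 0, -1], [-0.005, 0, 0.03, 0, -1], [0, 0, 0.045, 0, -1], [0, 0.01, 0, 0, -1], [0, 0, 0, 0, -1]]

```text
time_s: 25.4
eef_pos: [0.5722, -0.0532, 0.2935]
eef_rot: [0.001, 0.717, 0.697, 0.001]
wrist_force: [-0.4, -0.3, -1.3]
opening: 0.128
```

Run:
```python
from h import *
w=camera('wrist');o=get_obs();print(o['eef_pos'],o['eef_rot'],o['wrist_force'],o['opening']);save(w,'w18')
a=camera('side');save(a,'s12')
```

```text
[ 0.5714073  -0.05340872  0.2917556 ] [-1.14648054e-04  7.17348926e-01  6.96714074e-01 -6.20121209e-05] [-0.09359428 -0.3619567  -1.19354932] 0.12770596214525182
```

View pics/w18.png

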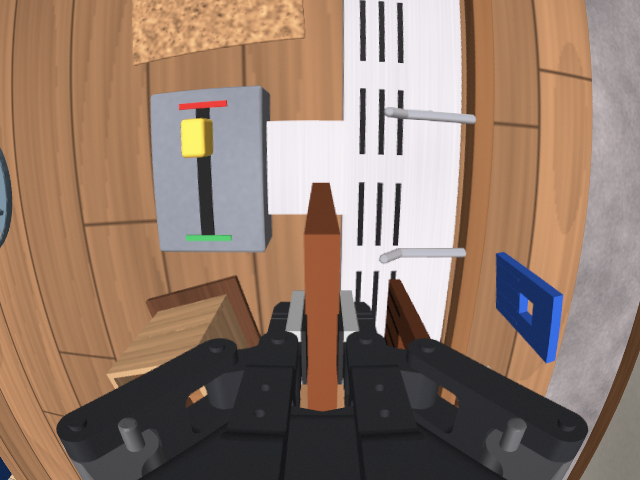

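View pics/s12.png

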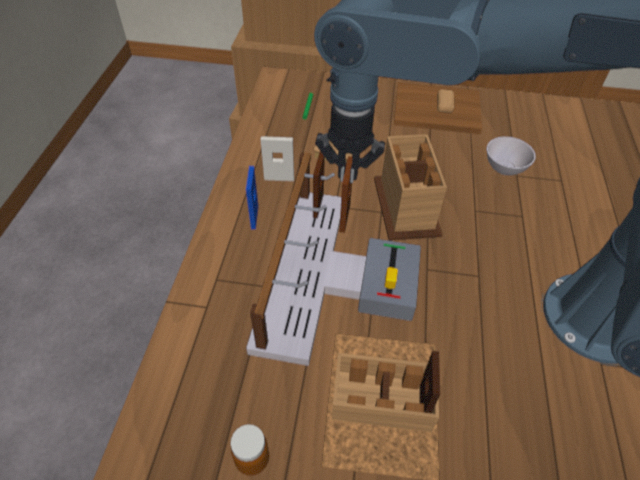

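Call:
servo_tool:
  plan:
    - [[-0.006, 0.025, 0, 0.03, -1], [-0.01, 0.035, 0, 0.03, -1], [-0.01, 0.035, 0, 0, -1], [-0.01, 0.035, 0, 0, -1], [-0.01, 0.035, 0, 0, -1], [-0.01, 0.035, 0, 0, -1], [-0.01, 0.035, 0, 0, -1], [-0.01, 0.035, 0, 0, -1]]

```text
time_s: 26.3
eef_pos: [0.4944, 0.217, 0.2901]
eef_rot: [-0.001, 0.697, 0.718, -0.001]
wrist_force: [0.6, -0.4, -0.9]
opening: 0.125
```

Call:
servo_tool:
  plan:
    - [[-0.01, 0.03, 0, 0, -1], [-0.008, 0.018, 0, 0, -1], [0, 0, -0.03, 0, -1], [0, 0, -0.03, 0, -1], [0, 0, -0.005, 0, -1], [0, 0, 0, 0, -1], [0, 0, 0, 0, -1]]

```text
time_s: 27.0
eef_pos: [0.4783, 0.264, 0.2279]
eef_rot: [0.0, 0.697, 0.717, 0.0]
wrist_force: [0.0, 0.0, -1.1]
opening: 0.127
```

Run:
```python
from h import *
w=camera('wrist');o=get_obs();print(o['eef_pos'],o['eef_rot'],o['wrist_force'],o['opening'])
c=cv2.resize(w['img'][140:410,160:480],None,fx=2.2,fy=2.2,interpolation=cv2.INTER_CUBIC);cv2.imwrite('pics/w19.png',c)
a=camera('side');c=cv2.resize(a['img'][250:480,300:500],None,fx=2.6,fy=2.6,interpolation=cv2.INTER_CUBIC);cv2.imwrite('pics/s13.png',c)
```

```text
[0.47861566 0.26412924 0.22849519] [5.22581343e-04 6.96588341e-01 7.17470295e-01 8.86848056e-04] [-0.1409367  -0.13122089 -1.23437735] 0.12833559079223683
```

View pics/w19.png

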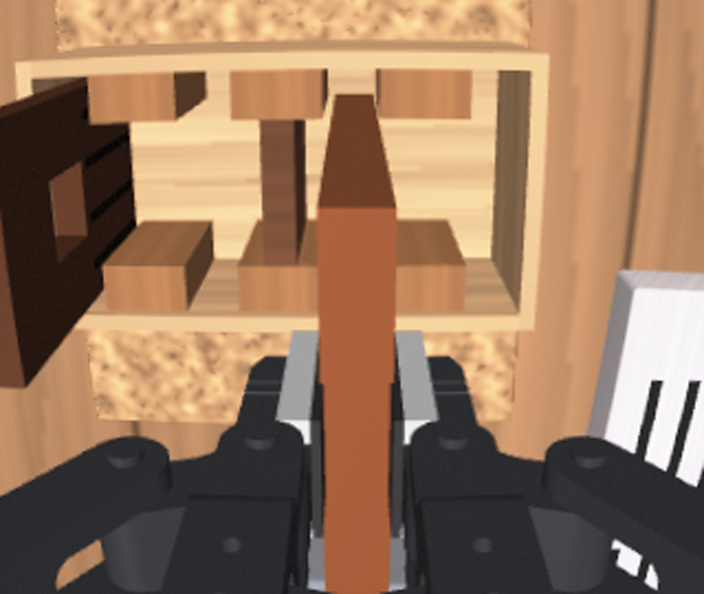

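View pics/s13.png

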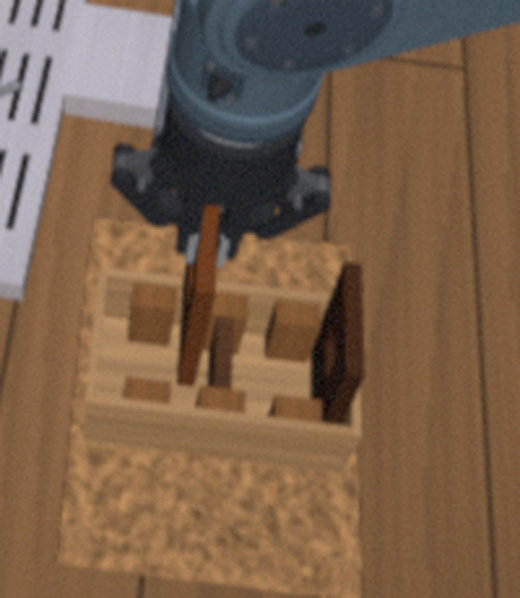

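Call:
servo_tool:
  plan:
    - [[-0.001, 0.001, -0.015, 0, -1], [0, 0, -0.015, 0, -1], [0, 0, -0.012, 0, -1], [0, 0, 0, 0, -1], [0, 0, -0.012, 0, -1], [0, 0, -0.012, 0, -1], [0, 0, -0.012, 0, -1], [0, 0, 0, 0, -1]]

```text
time_s: 27.9
eef_pos: [0.4752, 0.2647, 0.1467]
eef_rot: [-0.001, 0.696, 0.718, -0.002]
wrist_force: [-0.4, -0.3, -1.4]
opening: 0.129
```

Call:
servo_tool:
  plan:
    - [[0, 0, -0.003, 0, -1], [0, 0, -0.003, 0, -1], [0, 0, -0.002, 0, -1], [0, 0, 0, 0, -1]]

```text
time_s: 28.3
eef_pos: [0.4769, 0.2652, 0.1414]
eef_rot: [0.0, 0.696, 0.718, 0.0]
wrist_force: [-0.2, 0.1, -1.7]
opening: 0.131
```

Call:
servo_tool:
  plan:
    - [[0, 0, -0.002, 0, -1], [0, 0, 0, 0, -1]]

```text
time_s: 28.5
eef_pos: [0.4775, 0.2653, 0.1412]
eef_rot: [0.001, 0.696, 0.718, 0.001]
wrist_force: [-2.2, -1.5, 11.0]
opening: 0.128
```

Seated. Next come release, retreat and the move to the last peg.

Call:
servo_tool:
  plan:
    - [[0, 0, 0.001, 0, -0.6], [0, 0, 0, 0, -0.4], [0, 0, 0, 0, -0.3], [0, 0, 0.02, 0, -0.3], [0, 0, 0.035, 0, -0.3], [0, 0, 0.045, 0, -0.3], [0.005, -0.03, 0.035, 0, -0.3], [0.015, -0.045, 0, -0.03, -0.3]]

```text
time_s: 29.3
eef_pos: [0.4988, 0.1917, 0.2813]
eef_rot: [0.003, 0.706, 0.709, 0.004]
wrist_force: [1.3, 0.4, 0.1]
opening: 0.348
```

Call:
servo_tool:
  plan:
    - [[0.015, -0.045, 0, -0.03, -0.3], [0.015, -0.045, 0, 0, -0.3], [0.015, -0.045, 0, 0, -0.3], [0.02, -0.045, 0, 0, -0.3], [0.02, -0.045, 0, 0, -0.3], [0.02, -0.045, 0, 0, -0.3], [0.02, -0.045, 0, 0, -0.3], [0.015, -0.03, 0, 0, -0.3]]

```text
time_s: 30.1
eef_pos: [0.6371, -0.1582, 0.2745]
eef_rot: [-0.0, 0.718, 0.696, -0.0]
wrist_force: [0.2, 0.2, 0.4]
opening: 0.348
```

Call:
servo_tool:
  plan:
    - [[0, 0, 0, 0, -0.3], [0, 0, 0, 0, -0.3]]

```text
time_s: 30.3
eef_pos: [0.6363, -0.1553, 0.2741]
eef_rot: [-0.001, 0.718, 0.696, -0.0]
wrist_force: [0.1, 0.1, -0.4]
opening: 0.351
```

Run:
```python
from h import *
w=camera('wrist');o=get_obs();print(o['eef_pos'],o['eef_rot'],o['wrist_force'],o['opening']);save(w,'w20')
a=camera('side');c=cv2.resize(a['img'][250:480,300:500],None,fx=2.6,fy=2.6,interpolation=cv2.INTER_CUBIC);cv2.imwrite('pics/s14.png',c)
```

```text
[ 0.63618759 -0.15429698  0.27442738] [-7.95958363e-04  7.17683036e-01  6.96369455e-01 -9.38697229e-05] [0.17269935 0.20420017 0.02187281] 0.3499751538883699
```

View pics/w20.png

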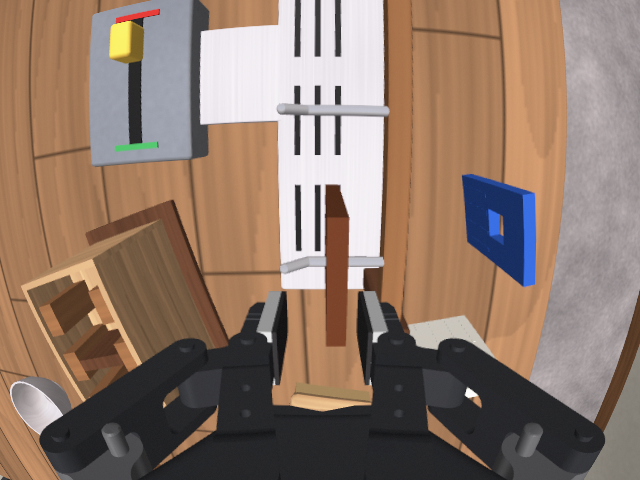

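View pics/s14.png

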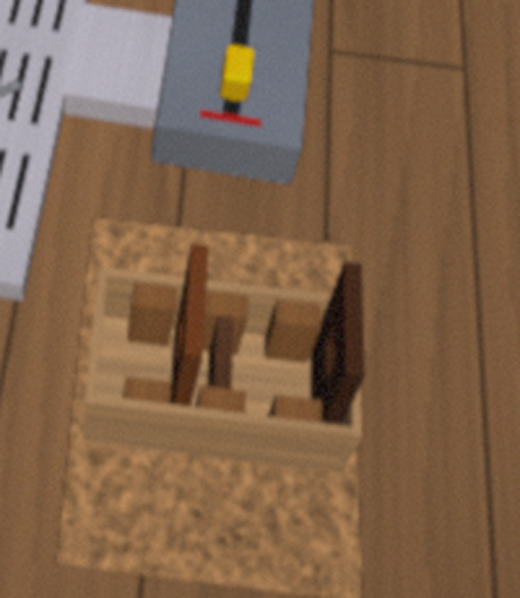

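Run:
```python
from h import *
w=camera('wrist');o=get_obs();print(o['eef_pos'])
P=[wonz(w,*q,.2085) for q in [(329,217),(350,217),(346,346),(326,346)]]
d=P[0]-P[3]+P[1]-P[2];print(np.mean(P,0).round(4),np.arctan2(d[1],d[0])-np.pi/2,np.linalg.norm(d)/2)
```

```text
[ 0.63629815 -0.15346516  0.27505079]
[ 0.6447 -0.1652  0.2085] -0.03898079153509881 0.08029122636643306
```

Call:
servo_tool:
  plan:
    - [[0.008, -0.012, -0.015, 0, -0.4], [0, 0, -0.02, 0, -0.4], [0, 0, -0.01, 0, -0.4], [0, 0, 0, 0, -0.4], [0, 0, 0, 0, -0.4]]

```text
time_s: 30.95
eef_pos: [0.6447, -0.1661, 0.2308]
eef_rot: [0.0, 0.717, 0.697, 0.0]
wrist_force: [0.1, -0.2, 0.2]
opening: 0.3
```

Run:
```python
from h import *
w=camera('wrist');o=get_obs();print(o['eef_pos'],o['eef_rot'],o['opening']);c=cv2.resize(w['img'][100:460,160:560],None,fx=2,fy=2,interpolation=cv2.INTER_CUBIC)[:600];cv2.imwrite('pics/w21.png',c)
```

```text
[ 0.64503227 -0.16637632  0.23135627] [6.96521247e-04 7.17347400e-01 6.96715242e-01 3.05674772e-04] 0.3025600361323172
```

View pics/w21.png

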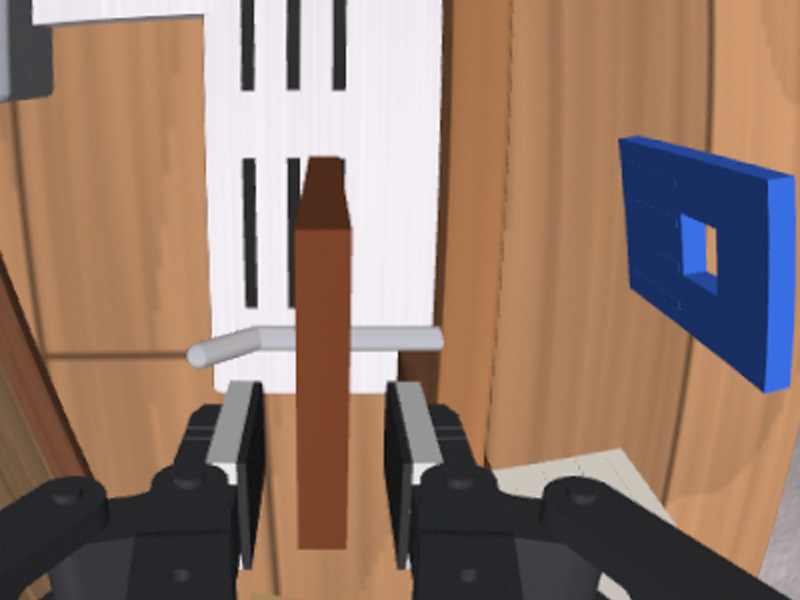

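Call:
servo_tool:
  plan:
    - [[0, 0, -0.02, 0, -0.4], [0, 0, -0.013, 0, -0.4], [0, 0, 0, 0, -0.4], [0, 0, 0, 0, -1], [0, 0, 0, 0, -1], [0, 0, 0, 0, -1], [0, 0, 0, 0, -1]]

```text
time_s: 31.7
eef_pos: [0.6449, -0.167, 0.1978]
eef_rot: [0.0, 0.718, 0.696, 0.0]
wrist_force: [0.5, -0.1, -1.2]
opening: 0.127
```

Call:
servo_tool:
  plan:
    - [[0, 0, 0.006, 0, -1], [0, 0, 0.007, 0, -1], [0, 0, 0.007, 0, -1], [0, 0, 0, 0, -1], [0, 0, 0, 0, -1]]

```text
time_s: 32.2
eef_pos: [0.6448, -0.1669, 0.2176]
eef_rot: [0.0, 0.718, 0.696, 0.0]
wrist_force: [0.6, 0.6, -0.8]
opening: 0.126
```

Run:
```python
from h import *
w=camera('wrist');o=get_obs();print(o['eef_pos'],o['wrist_force'],o['opening']);save(w,'w22')
a=camera('side');c=cv2.resize(a['img'][100:340,200:420],None,fx=2.5,fy=2.5,interpolation=cv2.INTER_CUBIC);cv2.imwrite('pics/s15.png',c)
```

```text
[ 0.64457347 -0.16683009  0.21715159] [-0.12175347  0.3302239  -0.96956726] 0.12864678429920945
```

View pics/s15.png

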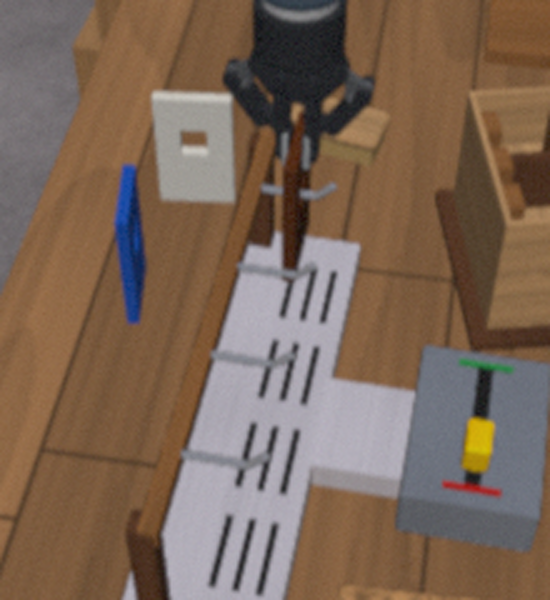

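Call:
servo_tool:
  plan:
    - [[-0.015, 0.0005, 0, 0, -1], [-0.02, 0.0005, 0, 0, -1], [-0.02, 0.001, 0, 0, -1], [-0.02, 0.001, 0, 0, -1], [0, 0, 0.03, 0, -1], [0, 0, 0.045, 0, -1], [0, 0.01, 0, 0, -1], [0, 0, 0, 0, -1]]

```text
time_s: 33.1
eef_pos: [0.5702, -0.1533, 0.2935]
eef_rot: [0.001, 0.717, 0.697, 0.001]
wrist_force: [0.7, -0.5, -0.9]
opening: 0.125
```

Run:
```python
from h import *
w=camera('wrist');o=get_obs();print(o['eef_pos'],o['eef_rot'],o['wrist_force'],o['opening'])
a=camera('side');save(a,'s16')
```

```text
[ 0.56943933 -0.15340757  0.29176765] [-1.21760445e-04  7.17374529e-01  6.96687709e-01 -7.36488310e-05] [-0.2131419  -0.73940343 -1.01771002] 0.12693551369468467
```

View pics/s16.png

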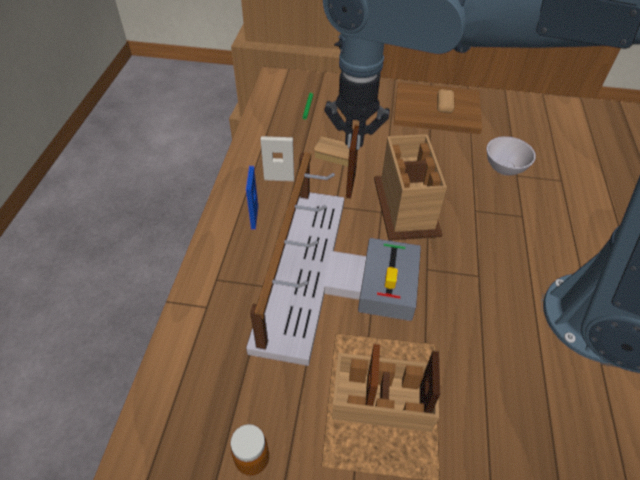

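Call:
servo_tool:
  plan:
    - [[-0.005, 0.025, 0, 0.03, -1], [-0.005, 0.04, 0, 0.03, -1], [-0.005, 0.045, 0, 0, -1], [-0.005, 0.045, 0, 0, -1], [-0.004, 0.045, 0, 0, -1], [-0.004, 0.045, 0, 0, -1], [-0.004, 0.045, 0, 0, -1], [-0.004, 0.045, 0, 0, -1]]

```text
time_s: 34.0
eef_pos: [0.5325, 0.1826, 0.2902]
eef_rot: [-0.001, 0.697, 0.718, -0.001]
wrist_force: [0.0, -0.8, -0.5]
opening: 0.129
```

Call:
servo_tool:
  plan:
    - [[-0.004, 0.045, 0, 0, -1], [0, 0.03, 0, 0, -1], [0, 0.01, -0.02, 0, -1], [0, 0, -0.03, 0, -1], [0, 0, -0.015, 0, -1], [0, 0, 0, 0, -1], [0, 0, 0, 0, -1]]

```text
time_s: 34.7
eef_pos: [0.5297, 0.2656, 0.2269]
eef_rot: [-0.0, 0.697, 0.717, -0.0]
wrist_force: [0.7, -0.5, 0.7]
opening: 0.125
```

Run:
```python
from h import *
w=camera('wrist');o=get_obs();print(o['eef_pos'],o['eef_rot'],o['wrist_force'],o['opening'])
c=cv2.resize(w['img'][140:410,100:420],None,fx=2.2,fy=2.2,interpolation=cv2.INTER_CUBIC);cv2.imwrite('pics/w23.png',c)
a=camera('side');c=cv2.resize(a['img'][250:480,300:500],None,fx=2.6,fy=2.6,interpolation=cv2.INTER_CUBIC);cv2.imwrite('pics/s17.png',c)
```

```text
[0.53035737 0.26580531 0.22799266] [2.95649150e-04 6.96700022e-01 7.17362387e-01 4.44896392e-04] [ 0.07375247 -0.38227836 -0.44341223] 0.12786255453719444
```

View pics/w23.png

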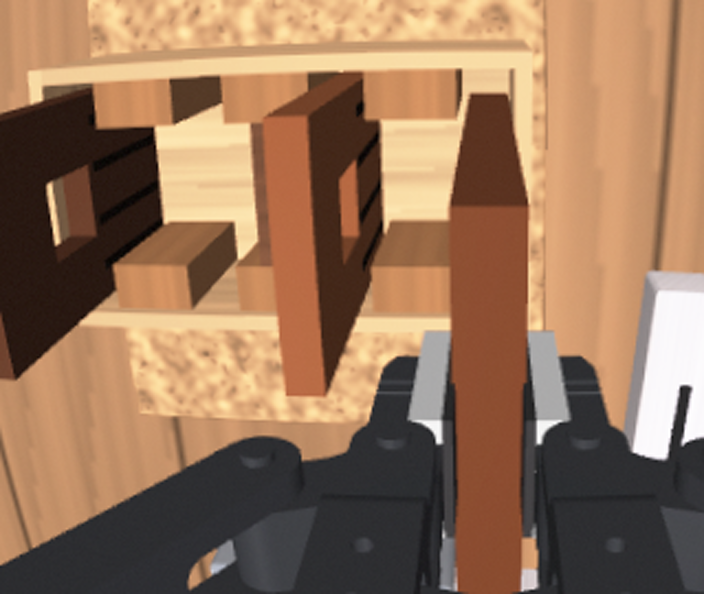

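View pics/s17.png

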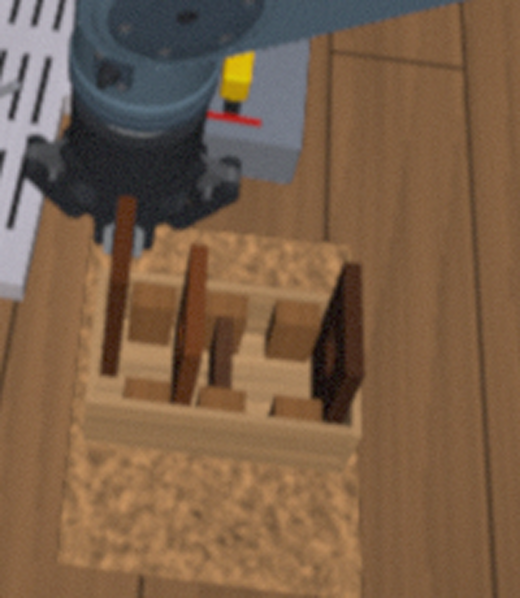

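Call:
servo_tool:
  plan:
    - [[-0.001, 0.001, -0.015, 0, -1], [0, 0, -0.015, 0, -1], [0, 0, -0.012, 0, -1], [0, 0, 0, 0, -1], [0, 0, -0.012, 0, -1], [0, 0, -0.012, 0, -1], [0, 0, -0.012, 0, -1], [0, 0, 0, 0, -1]]

```text
time_s: 35.6
eef_pos: [0.5271, 0.2667, 0.1465]
eef_rot: [-0.001, 0.696, 0.718, -0.002]
wrist_force: [-0.6, 0.4, -0.6]
opening: 0.125
```

Call:
servo_tool:
  plan:
    - [[0, 0, -0.003, 0, -1], [0, 0, -0.003, 0, -1], [0, 0, -0.003, 0, -1], [0, 0, 0, 0, -1], [0, 0, 0, 0, -1]]

```text
time_s: 36.1
eef_pos: [0.5294, 0.2674, 0.141]
eef_rot: [0.001, 0.696, 0.718, 0.001]
wrist_force: [0.8, -0.8, 2.7]
opening: 0.129
```

Seated. I'll release and retreat to a clear spot so I can check.

Call:
servo_tool:
  plan:
    - [[0, 0, 0, 0, -0.6], [0, 0, 0, 0, -0.4], [0, 0, 0, 0, -0.3], [0, 0, 0.02, 0, -0.3], [0, 0, 0.035, 0, -0.3], [0, 0, 0.045, 0, -0.3], [0, -0.03, 0.04, 0, -0.3], [-0.01, -0.045, 0.02, 0, -0.3]]

```text
time_s: 36.9
eef_pos: [0.5203, 0.1931, 0.3042]
eef_rot: [0.002, 0.695, 0.719, 0.003]
wrist_force: [0.2, -1.3, 1.0]
opening: 0.349
```

Call:
servo_tool:
  plan:
    - [[-0.01, -0.045, 0, 0, -0.3], [-0.01, -0.045, 0, 0, -0.3], [-0.01, -0.045, 0, 0, -0.3], [-0.01, -0.045, 0, 0, -0.3], [-0.01, -0.03, 0, 0, -0.3], [0, 0, 0, 0, -0.3], [0, 0, 0, 0, -0.3]]

```text
time_s: 37.6
eef_pos: [0.4685, -0.0181, 0.3]
eef_rot: [-0.0, 0.697, 0.717, 0.0]
wrist_force: [0.2, 0.3, -0.8]
opening: 0.352
```

Run:
```python
from h import *
w=camera('wrist');o=get_obs();print(o['eef_pos'],o['wrist_force']);save(w,'w24')
a=camera('side');save(a,'s18')
b=camera('top');c=cv2.resize(b['img'][180:340,170:480],None,fx=2.58,fy=2.58,interpolation=cv2.INTER_CUBIC);cv2.imwrite('pics/t4.png',c)
```

```text
[ 0.46870875 -0.01738153  0.30000327] [0.88910563 0.19103779 0.5765842 ]
```

View pics/w24.png

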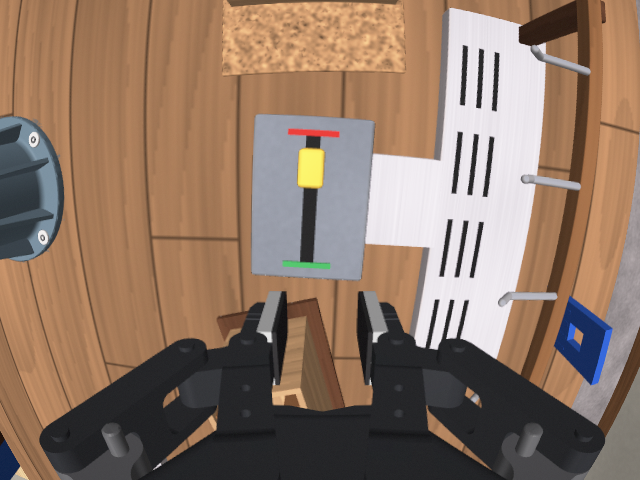

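View pics/s18.png

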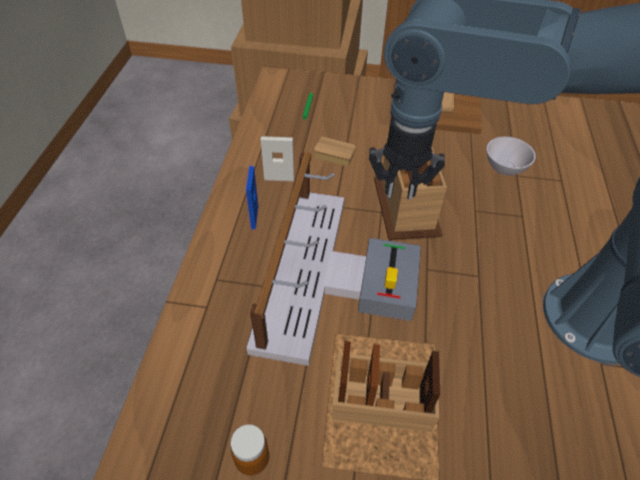

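View pics/t4.png

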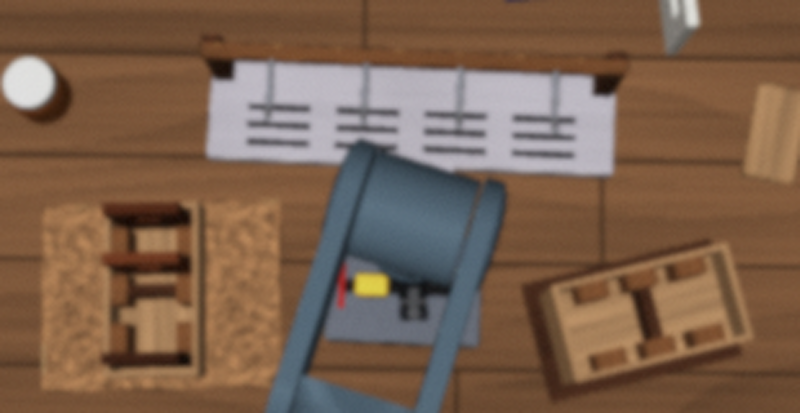

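Run:
```python
from h import *
a=camera('side');c=cv2.resize(a['img'][250:480,300:500],None,fx=2.6,fy=2.6,interpolation=cv2.INTER_CUBIC);cv2.imwrite('pics/s19.png',c)
```

```text
(no output)
```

View pics/s19.png

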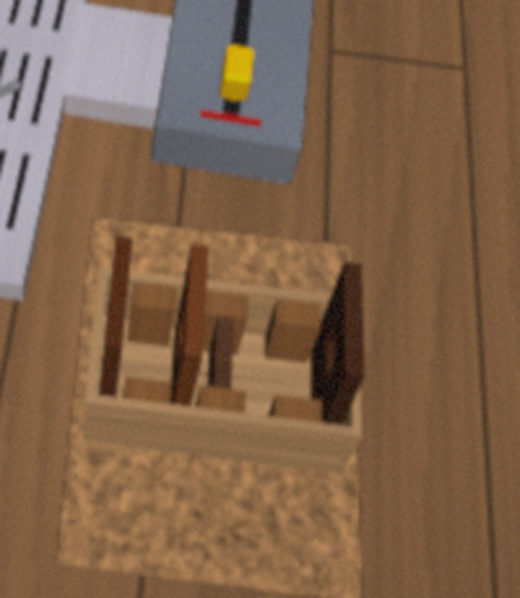

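The enlarged side view shows all three plaques upright, each in its own slot, and the tray in the middle of the mat. The slide is at its shut end near (237,70) in the crop. I'm handing the job in.

```bash
python3 -c "
from bench import *
print(hand_in())"
```

```text
the job is handed in; nothing more can be done
None
```

The job is done in the order asked and handed in about 38 s into the 200 s limit. `hand_in()` gave no verdict.

- **Air slide:** I pushed it shut until it stopped moving, with about 25 N on the wrist. The block ended where the 0.07 m travel puts it. About 17 mm still shows between the block's front and the red mark, and I took this as the end stop because the block would go no further.
- **Tray:** I lifted the top tray off the pile and set it down at (0.450, 0.263). That is within about 3 mm of the measured middle of the cork mat, and the tray is aligned with the mat.
- **Plaques:** three were there; the peg at rack y = +50 mm was empty from the start. I unhooked all three and stood them in the tray slots at x = -78, +26 and +78 mm, one to a slot.

**Last checks:**
- In the last side and top pictures the plaques stand upright and all pegs are empty.
- The other two trays are still stacked on their board, and the brush, jar and blue and white look-alikes have not visibly moved.
- The gripper was clear of everything.
- The tray showed no sign of a knock, and no check failed.
- The first overview measurement of the plaque positions was up to 9 mm off from the closer wrist-camera views, so I used the wrist camera for the grasps.

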